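# Refit the drip grates of a drink dispenser

### The job

The drip grates of the drink dispenser have been washed: fit all three back into its drip tray under the tap so that together they fill it, lying flat and flush with the rim. The two L-shaped side grates go in first, then the T-shaped middle grate, whose edges lap over theirs, and press that one firmly down, home. Set the grates down rather than dropping them, do not push the tap lever, leave everything else on the counter standing where it is, and let go of the grates at the end.

Things in the scene. Friction and masses are not known exactly. Their poses are not given: they have to be found in the camera images.
- dispenser: the black drink dispenser, standing fast. Origin on the counter under the centre of its drip tray; x points from the tray's open front into the machine, y to the tray's left as seen from the front, z up. The black tray is 154 (x) by 214 (y) mm outside, 36 mm high. The machine's body rises behind it from x = 80 mm, 230 mm wide; tank and tap hang over it
- tray_recess (a point): centre of the seat (ledges and ribs that carry the grates) in the tray's recess, 30 mm above the counter; axes as the dispenser's. The recess is 136 (x) by 196 (y) mm and 6 mm deep to the rim; the top 4 mm of its walls slopes 2.5 mm outward as a lead-in. Grates have about 3 mm of play to the walls and to each other
- hanger (a point): top front edge (47 mm behind the tray's centre) of the black hanger block that fills the middle of the recess's back, flush with the rim: 34 mm wide (y), reaching 21 mm back (x) to the recess's wall. The side grates lie either side of it, the stem of the T ends in front of it
- tank_edge (a point): middle of the lower front edge of the tinted tank, 240 mm above the counter, 10 mm in front (-x) of the tray's centre; the tank is 216 mm wide, 260 high and reaches 360 mm back; its lid juts 6 mm further forward. A tool coming straight down on the seats meets the tank: come from the front with the tool tilted, fingers pointing down and along the dispenser's x
- seat_left (a point): where the middle of the left grate's tab (grate_left_tab) is when that grate is home: 20, 68, 50 mm from the dispenser's origin, axes as the dispenser's. A grate is home when its axes agree with these too
- seat_right (a point): the same for the right grate: 20, -68, 50 mm from the dispenser's origin, axes as the dispenser's
- seat_mid (a point): the same for the middle grate: -28, 0, 50 mm from the dispenser's origin, axes as the dispenser's
- grate_left_tab (a point): steel drip grate, 6 mm thick, 0.14 kg, with a red lift tab, 30 mm long (grate's x), 10 wide (y), 28 high. This point: middle of the tab, 20 mm above the grate's underside; z up. L-shaped, for the tray's left (+y). From here it covers x -85 to 45, y -17 to 27 and x -19 to 45, y -48 to -17, plus a rebate 2.8 mm high, 7.5 mm wide inside the L
- grate_right_tab (a point): steel drip grate, 6 mm thick, 0.14 kg, with a red lift tab, 30 mm long (grate's x), 10 wide (y), 28 high. This point: middle of the tab, 20 mm above the grate's underside; z up. L-shaped, mirror image, for the tray's right (-y). From here it covers x -85 to 45, y -27 to 17 and x -19 to 45, y 17 to 48, plus the same rebate
- grate_mid_tab (a point): steel drip grate, 6 mm thick, 0.14 kg, with a red lift tab, 30 mm long (grate's x), 10 wide (y), 28 high. This point: middle of the tab, 20 mm above the grate's underside; z up. T-shaped, goes in last, stem into the machine. From here its head covers x -37 to 27, y -49 to 49, its stem x 27 to 72, y -17 to 17; lips at its sides lap over the rebates
- tap_lever (a joint): the steel lever of the tap, rad: 0 hanging at rest, growing (to 0.5) as it is pushed towards the machine; a light spring returns it
- lever_tip (a point): lower end of the tap lever: 52 mm long, 30 mm wide plate hanging at x = 12 mm of the dispenser, its lower end 170 mm above the counter
- shaker: bystander: glass sugar jar, 60 mm across, 125 high, origin under its centre
- sauce: bystander: yellow squeeze bottle, 52 mm across, 165 high, origin under its centre
- cups: bystander: stack of paper cups, 86 mm across, 155 high, origin under its centre
- spoon: bystander: spoon with a wooden handle, lying, 150 mm long along its x, about 10 high
- cup_lid: bystander: white cup lid lying, 90 mm across, 12 high, origin under its centre
- creamer: bystander: steel milk jug, 68 mm across, 70 high, handle at its +y, origin under its centre
- napkin_box: fixed carton with a stack of napkins, 130 by 180 mm, 125 high, origin under its centre
Things that resemble listed ones, but are neither listed nor needed, are in the scene too. What is shaped like the part that bears grate_left_tab but blue or orange is not meant.

How it is judged:
By the outcome, as a careful person would: the job done as asked, in the order asked, and still so for the second after the job is handed in, with the robot touching nothing.
It also fails if it takes over 72 s, if anything falls off the work surface, if the arm or the gripper's body presses on something with over 40 N, if the wrist force passes 120 N, or if a joint passes its speed limit or range.

### The arm

A 7-joint arm with a two-finger parallel gripper is mounted at the origin on the work surface. World frame = base frame: x ahead of the robot, y to its left, z up, the work surface at z = 0. Lengths are in m, angles in degrees, forces in N, time in s.
With the tool pointing down it reaches from about 0.35 to 0.775 m from the base axis. Payload 3.1 kg.
Tool frame: the origin (TCP) lies midway between the tips of the shut fingers; the grasp point (between the pads) lies env.grip_depth behind it (env.grip_depth is the distance from the TCP to the grasp point, in m); x points along the fingers, y is the direction in which the jaws open and shut, and the axes are right-handed (so a half turn about x gives the same grasp; the last joint's range is limited). The gripper opens to 85 mm and grips with 20 to 120 N. Pads are 22 mm wide; open, the fingers measure 114 mm over their backs; the gripper's body (76 mm by 85 mm) begins 54 mm behind the grasp point. The pads swing forward as they close: fully open they stand 13 mm farther back than shut.
Start: joints at [69.288, 17.813, 0.802, 86.603, -0.252, 75.585, -1.558], TCP at [0.173, -0.522, 0.231] pointing down, gripper open.
Joint ranges: [-154.91, 154.91], [-16.99, 109.72], [-72.82, 74.43], [7.12, 147.25], [-82.49, 262.49], [11.32, 116.49], [-174.64, 174.64]. Speed limits (degrees/s): [159.86, 159.86, 180, 180, 180, 180, 180].

### API

Orientations are given as [roll, pitch, yaw] about the fixed x, y, z axes, in that order (R = Rz(yaw) Ry(pitch) Rx(roll)).
In Python, from station import env gives the robot as it stands. The module is installed in compiled form; this text tells all that it offers.
- The arm moves only by the tool drive_tool, never from a script. Its argument "commands" is a list of rows, each an object with "translation": the shift along the world's x, y, z in m, a list of three; "twist": the turn about the world's z in degrees. In form: [{"translation": [dx, dy, dz], "twist": twist}, ...]. A call has exactly 5 rows; each row shifts and turns the commanded pose from where the row before left it; what a row does not reach is not made up. A row lasts 1/10 s, in which the tool goes at most 50 mm and 8.59 degrees, less where a joint would pass 70% of its speed; a pose out of reach is approached as far as the arm can. A call with a gripper value outside its range is refused whole. "claw" is the opening, from 0 (shut) to 1 (fully open), set as the call begins (left out, the last holds). The fingers move at their own pace and stop on an object; "newtons" is the grip in N (left out, the last holds). Time passes only in rows, so rows that do not move let the fingers close, or fill a call up. It gives the time, the measured TCP pose, the force and the opening at its end, in the units of the state.
- env.get_state(): the state, without advancing time (a new reading comes with each control period).
- env.capture(name): name is "scene" or "top"; returns the picture (384x512x3 uint8, blue, green, red); there is no depth.
- env.camera_info(name): a dict with "fov_y" (degrees; the focal length in pixels is half the picture's height over the tangent of half this angle, whatever the lens; pixels are square), "cx", "cy" (the principal point, pixels), "world_to_cam" (4x4, takes a point from world to camera coordinates). Camera axes: x right, y down, z forward; pixel columns grow to the right and rows downward; lengths in m; the calibration is good to about 2 mm. A picture is of the moment at which its call begins. camera_info takes no time and is no camera call.
- env.job_done(): hands the job in, once; it reports no verdict.
The state is a dict: "t": time; "q": joint angles; "joint_vel": joint speeds; "effort": joint torques, N m; "eef_pos": TCP position; "ee_rot": TCP orientation; "force": force on the tool from outside, world axes, zero at the start; "moment": the same for the moment, N m; "finger_gap": finger opening in m.
Only numpy, scipy, OpenCV 4.12 (cv2) and the standard library are available. Lean on these libraries where they do the work, as an engineer would, in place of code of your own. Each camera call takes 0.05 s, during which the arm holds its last target. There are 200 camera calls.

## Working session

There is one attempt and no reset: what is moved stays moved. The work goes in short steps, Python scripts to look and compute and a tool call to move; the robot and the scene stay as the last step left them, time stands still between calls to the robot, and variables do not carry over. Pictures are saved under pics/ and viewed, about 8 in all and at most 12, crops included, and the job is handed in when it is done.

Besides the shell and the picture viewer there is one more tool, called after "Request:" as name(argument=value, ...), one argument or row to a line, values as JSON. drive_tool: Moves the arm, as the interface text tells. Its arguments: {"type":"object","properties":{"commands":{"type":"array","items":{"type":"object","properties":{"translation":{"type":"array","items":{"type":"number"}},"twist":{"type":"number"}}}},"claw":{"type":"number"},"newtons":{"type":"number"}},"required":["commands"]}

```bash
mkdir -p pics; cat > h.py <<'E'
import numpy as np, cv2
from station import env
from scipy.spatial.transform import Rotation as R
def cam(n):
    i=env.camera_info(n); f=192/np.tan(np.radians(i['fov_y']/2)); return i,f,np.array(i['world_to_cam'])
def proj(n,p):
    i,f,T=cam(n); c=T[:3,:3]@np.array(p)+T[:3,3]; return np.array([i['cx']+f*c[0]/c[2],i['cy']+f*c[1]/c[2]])
def ray(n,uv,z):
    i,f,T=cam(n); d=T[:3,:3].T@np.array([(uv[0]-i['cx'])/f,(uv[1]-i['cy'])/f,1]); o=-T[:3,:3].T@T[:3,3]
    return o+d*(z-o[2])/d[2]
def mask(im,c):
    h=cv2.cvtColor(im,cv2.COLOR_BGR2HSV)
    if c=='red': m=((h[...,0]<8)|(h[...,0]>172))&(h[...,1]>130)&(h[...,2]>70)
    return m.astype(np.uint8)
E
python3 - <<'E'
from h import *
print(env.get_state(),env.grip_depth)
for n in('scene','top'):
    im=env.capture(n); cv2.imwrite(f'pics/{n}0.png',im); i=env.camera_info(n); print(n,i['fov_y'],i['cx'],i['cy'],np.round(i['world_to_cam'],3).tolist())
    k,l,s,c=cv2.connectedComponentsWithStats(mask(im,'red'))
    for a in range(1,k):
        if s[a,4]>15: print(s[a],c[a].round(1),ray(n,c[a],.025).round(3))
E
```

```text
{'t': 0.0, 'q': array([69.28806241, 17.8608551 ,  0.80261713, 86.69248785, -0.2518384 ,
       75.58448977, -1.55880238]), 'joint_vel': array([-0.02935597,  0.14035192,  0.05413117, -0.03230201,  0.04043645,
       -0.00479702, -0.00266127]), 'effort': array([-1.19659376e-04, -3.79913843e+01,  1.46138244e-01, -2.30593210e+01,
        1.25017361e-02,  1.38007739e-02, -1.44362026e-06]), 'eef_pos': array([ 0.17267295, -0.52141733,  0.23021338]), 'ee_rot': array([-87.43032188,  89.86392444, 110.89559636]), 'force': array([-0.65850494,  0.93078739,  0.45265968]), 'moment': array([ 0.02356283,  0.02220963, -0.02833233]), 'finger_gap': 0.08522938623401145} 0.0187
scene 57.77400592845999 247.67924472567378 190.1420960909682 [[-0.157, 0.988, 0.007, 0.229], [0.785, 0.129, -0.606, -0.245], [-0.599, -0.09, -0.796, 1.556], [0.0, 0.0, 0.0, 1.0]]
[212 150   7   8  39] [215.3 153.6] [ 0.192 -0.338  0.025]
[164 172   7  10  31] [166.5 176.7] [ 0.346 -0.501  0.025]
[236 213   5  12  40] [238.3 219. ] [ 0.494 -0.187  0.025]
[386 212   6   8  25] [388.2 215.8] [0.392 0.35  0.025]
[ 78 214  14   6  66] [ 84.7 216.5] [ 0.573 -0.738  0.025]
[170 220   8  11  51] [173.4 225.1] [ 0.557 -0.411  0.025]
[212 236  10   9  69] [216.7 240.1] [ 0.591 -0.246  0.025]
[275 246   8  12  60] [278.6 251.3] [ 0.6   -0.03   0.025]
top 53.11064452707453 267.8318056102539 193.76293963089012 [[-0.028, -1.0, 0.005, -0.127], [-0.999, 0.028, -0.044, 0.48], [0.044, -0.006, -0.999, 1.516], [0.0, 0.0, 0.0, 1.0]]
[286 135   7   8  40] [289.2 138.7] [ 0.692 -0.231  0.025]
[237 162   6   6  19] [239.3 164.5] [ 0.595 -0.031  0.025]
[334 170   4   7  22] [335.8 173.1] [ 0.55  -0.411  0.025]
[357 222   8   8  33] [360.4 225.6] [ 0.341 -0.5    0.025]
[317 262   7   7  27] [320. 265.] [ 0.192 -0.337  0.025]
```

View pics/scene0.png

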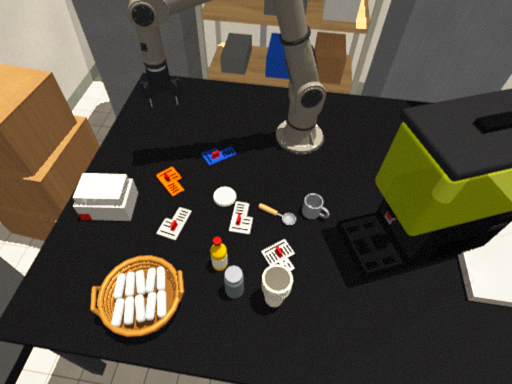

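View pics/top0.png

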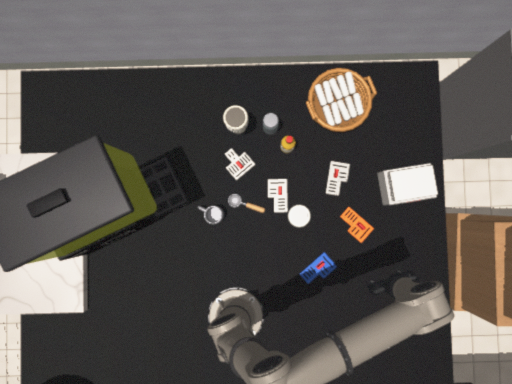

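The scene view shows the tray at about (365,245). Candidates in it are: the orange decoy grate (170,180), the blue decoy (218,156), and three steel grates at (174,223), (240,218) and (278,253). Other red objects are the sauce cap, the napkin box label and the tap. Next I'll check close crops.

```bash
python3 - <<'E'
from h import *
t=cv2.imread('pics/top0.png'); s=cv2.imread('pics/scene0.png')
def crop(im,x,y,w,h,W,H,g=1): 
    c=cv2.resize(im[y:y+h,x:x+w],(W,H),interpolation=cv2.INTER_CUBIC); return (255*(c/255.)**g).astype(np.uint8)
a=np.hstack([crop(t,220,145,135,75,540,300)[:, :540],crop(t,130,140,65,75,260,300,.45)])
b=np.hstack([crop(s,325,190,100,75,400,300,.45),crop(s,150,195,150,75*1,400,300)[:, :400]])
cv2.imwrite('pics/c1.png',np.vstack([a,b]))
E
```

```text
(no output)
```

View pics/c1.png

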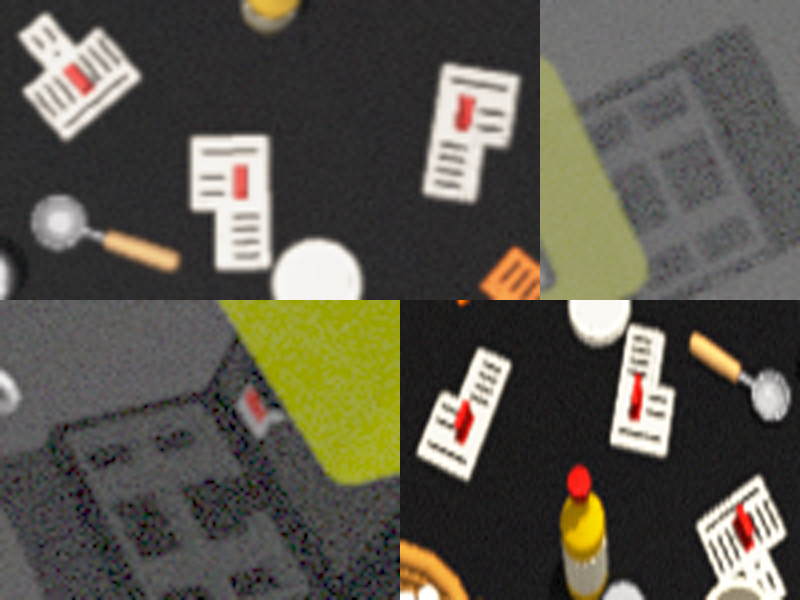

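The top crop shows the right grate at (279,193), with its leg towards the robot and its extension towards +y. The left grate is at (337,175) and the T at (239,164), stem up-left. The tray is dim at (160,180). I'll fit the poses now and rectify the tray onto its rim plane.

```bash
cat >> h.py <<'E'
def grates(n,im,k=2.0):
    h=cv2.cvtColor(im,cv2.COLOR_BGR2HSV); m=((h[...,1]<60)&(h[...,2]>120)).astype(np.uint8)|mask(im,'red')
    m=cv2.morphologyEx(m,cv2.MORPH_CLOSE,np.ones((3,3),np.uint8))
    out=[]
    for c in cv2.findContours(m,cv2.RETR_EXTERNAL,cv2.CHAIN_APPROX_NONE)[0]:
        if cv2.contourArea(c)<150: continue
        p=np.array([ray(n,q,.006)[:2] for q in c[:,0]],np.float32); r=cv2.minAreaRect(p*1000); out.append((c[:,0].mean(0).round(),np.round(r[0],1),np.round(r[1],1),round(r[2],1)))
    return out
def rect(n,ims,z,x0,x1,y0,y1,s=3):  # up=+x, right=-y, s px per mm/.. 
    src=np.float32([proj(n,(x,y,z)) for x,y in((x1,y1),(x1,y0),(x0,y0),(x0,y1))]); w=int((y1-y0)*1000*s);hh=int((x1-x0)*1000*s)
    return cv2.warpPerspective(np.mean(ims,0).astype(np.float32),cv2.getPerspectiveTransform(src,np.float32([(0,0),(w,0),(w,hh),(0,hh)])),(w,hh),flags=cv2.INTER_CUBIC)
E
python3 - <<'E'
from h import *
T=[env.capture('top') for _ in range(6)]; S=[env.capture('scene') for _ in range(6)]
np.savez('ims.npz',T=T,S=S)
m=np.mean(T,0).astype(np.uint8)
for g in grates('top',m):
    if 60<max(g[2])<160: print(g)
for n,I in(('top',T),('scene',S)):
    im=np.mean(I,0).astype(np.uint8);h=cv2.cvtColor(im,cv2.COLOR_BGR2HSV); o=((h[...,0]>20)&(h[...,0]<45)&(h[...,1]>120)&(h[...,2]>60)).astype(np.uint8)
    c=max(cv2.findContours(o,cv2.RETR_EXTERNAL,cv2.CHAIN_APPROX_NONE)[0],key=cv2.contourArea)
    print(n,cv2.approxPolyDP(c,3,True)[:,0].tolist())
f=lambda a:np.clip(255*(np.clip(a,0,110)/110)**.6,0,255)
a=rect('top',T,.036,.43,.73,.05,.33,1.4); b=rect('scene',S,.036,.43,.73,.05,.33,1.4)
o=np.hstack([f(a),f(b)])
cv2.imwrite('pics/c2.png',o);print(o.shape)
E
```

```text
Traceback (most recent call last):
  File "h.py", line 21, in grates
    p=np.array([ray(n,q,.006)[:2] for q in c[:,0]],np.float32); r=cv2.minAreaRect(p*1000); out.append((c[:,0].mean(0).round(),np.round(r[0],1),np.round(r[1],1),round(r[2],1)))
                ~~~^^^^^^^^^^
  File "h.py", line 9, in ray
    i,f,T=cam(n); d=T[:3,:3].T@np.array([(uv[0]-i['cx'])/f,(uv[1]-i['cy'])/f,1]); o=-T[:3,:3].T@T[:3,3]
          ~~~^^^
  File "h.py", line 5, in cam
    i=env.camera_info(n); f=192/np.tan(np.radians(i['fov_y']/2)); return i,f,np.array(i['world_to_cam'])
ValueError: time passes only in moves, steps and waits
```

```bash
sed -i 's/^def cam(n):/import functools\n@functools.lru_cache\ndef cam(n):/' h.py
cat > a.py <<'E'
from h import *
d=np.load('ims.npz'); T=d['T'];S=d['S']
m=np.mean(T,0).astype(np.uint8)
for g in grates('top',m):
    if 60<max(g[2])<160: print(g)
for n,I in(('top',T),('scene',S)):
    im=np.mean(I,0).astype(np.uint8);h=cv2.cvtColor(im,cv2.COLOR_BGR2HSV); o=((h[...,0]>20)&(h[...,0]<45)&(h[...,1]>120)&(h[...,2]>60)).astype(np.uint8)
    c=max(cv2.findContours(o,cv2.RETR_EXTERNAL,cv2.CHAIN_APPROX_NONE)[0],key=cv2.contourArea)
    print(n,cv2.approxPolyDP(c,3,True)[:,0].tolist())
f=lambda a:np.clip(255*(np.clip(a,0,90)/90)**.6,0,255)
a=rect('top',T,.036,.43,.73,.05,.33,1.4); b=rect('scene',S,.036,.43,.73,.05,.33,1.4)
o=np.hstack([f(a),f(b)])
cv2.imwrite('pics/c2.png',o);print(o.shape)
E
python3 a.py
```

```text
(array([221., 331.]), array([-57.3,  42.2]), array([ 71.1, 115.2]), 25.6)
(array([211., 213.]), array([400.6,  93.4]), array([91.4, 67.6]), 88.7)
(array([337., 177.]), array([ 530.7, -420.2]), array([ 79.5, 134.9]), 78.6)
(array([238., 163.]), array([610.5, -18.7]), array([113.7, 100.8]), 38.4)
(array([235., 118.]), array([785.9, -16.4]), array([101.2, 104.3]), 48.2)
top [[131, 155], [104, 145], [134, 210], [54, 250], [56, 255], [79, 248], [156, 209]]
scene [[401, 123], [375, 181], [408, 234], [511, 210], [511, 168], [452, 181], [406, 124]]
(420, 784, 3)[ WARN:0@0.687] global loadsave.cpp:1063 imwrite_ Unsupported depth image for selected encoder is fallbacked to CV_8U.
```

View pics/c2.png

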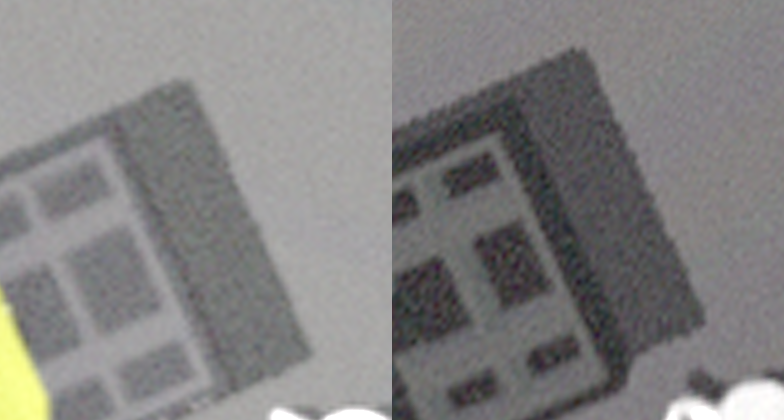

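Both rectified views show the recess as a lighter area with six holes; its front edge runs from (500,135) to (605,378) in the right half. I'll refine this and cross-check it against the tank's edge.

```bash
cat > b.py <<'E'
from h import *
d=np.load('ims.npz'); T=d['T'];S=d['S']
print('tank scene',[ray('scene',p,.24).round(4)[:2].tolist() for p in((375,181),(408,234))],'top',[ray('top',p,.24).round(4)[:2].tolist() for p in((131,155),(156,209))])
for n in('scene','top'):
    i,f,M=cam(n); print(n,'cam',(-M[:3,:3].T@M[:3,3]).round(2))
D=np.array([.520,.278]);yaw=np.radians(113.4);ex=np.array([np.cos(yaw),np.sin(yaw)]);ey=np.array([-ex[1],ex[0]])
# sample along disp axes, z=.030: gray profiles
for n,I in(('top',T),('scene',S)):
    g=np.mean(I,0).mean(2).astype(np.float32)
    def P(xs,ys,z=.03):
        q=np.array([[proj(n,(*(D+ex*x/1e3+ey*y/1e3),z)) for y in ys] for x in xs],np.float32)
        return cv2.remap(g,q[...,0],q[...,1],cv2.INTER_LINEAR)
    img=P(np.arange(-100,10,1),np.arange(-115,116,1)); np.save(n+'_t.npy',img)
    for y0,y1 in((-90,-30),(-30,30),(30,90)):
        xs=np.arange(-90,-54,2); print(n,'front y',y0,P(xs,np.arange(y0,y1,2)).mean(1).round().astype(int).tolist())
    ys=np.arange(-112,-30,2);print(n,'-y',P(np.arange(-64,-20,2),ys).mean(0).round().astype(int).tolist())
    ys=np.arange(30,112,2);print(n,'+y',P(np.arange(-64,-20,2),ys).mean(0).round().astype(int).tolist())
E
python3 b.py
python3 - <<'E'
import numpy as np,cv2
o=[cv2.resize(np.load(''+n+'_t.npy'),None,fx=3,fy=2.5,interpolation=cv2.INTER_CUBIC) for n in('top','scene')]
o=np.vstack(o); cv2.imwrite('pics/c3.png',np.clip(o*2.8,0,255).astype(np.uint8))
E
```

```text
tank scene [[0.4207, 0.2383], [0.6009, 0.3182]] top [[0.6106, 0.3202], [0.4256, 0.2385]]
scene cam [ 1.16 -0.05  1.09]
top cam [ 0.41 -0.13  1.54]
top front y -90 [24, 25, 25, 25, 25, 24, 22, 21, 21, 22, 24, 27, 30, 34, 37, 39, 40, 39]
top front y -30 [25, 25, 25, 25, 24, 23, 22, 22, 23, 25, 27, 29, 32, 36, 39, 40, 39, 36]
top front y 30 [24, 24, 24, 24, 23, 22, 21, 21, 24, 26, 28, 31, 35, 39, 41, 42, 40, 38]
top -y [36, 31, 28, 26, 25, 24, 25, 28, 33, 37, 38, 38, 37, 36, 34, 32, 31, 30, 29, 29, 29, 29, 29, 29, 30, 30, 30, 31, 33, 36, 38, 39, 40, 41, 41, 40, 40, 40, 39, 38, 35]
top +y [31, 33, 35, 38, 40, 41, 42, 42, 42, 42, 42, 42, 41, 40, 37, 34, 32, 31, 31, 31, 30, 31, 31, 31, 31, 31, 31, 32, 33, 36, 39, 41, 42, 41, 37, 33, 31, 31, 32, 32, 33]
scene front y -90 [14, 12, 10, 8, 8, 8, 8, 8, 8, 8, 9, 10, 13, 17, 21, 22, 23, 21]
scene front y -30 [13, 11, 9, 8, 8, 8, 8, 8, 8, 8, 8, 10, 14, 19, 22, 22, 20, 17]
scene front y 30 [12, 10, 9, 8, 8, 7, 7, 8, 8, 8, 9, 12, 16, 20, 22, 22, 21, 19]
scene -y [9, 8, 8, 8, 8, 9, 9, 10, 14, 19, 21, 22, 20, 17, 14, 11, 11, 11, 11, 11, 11, 11, 11, 13, 15, 19, 21, 22, 22, 22, 23, 23, 23, 23, 23, 23, 23, 23, 22, 20, 17]
scene +y [22, 22, 22, 22, 22, 23, 23, 22, 22, 23, 22, 22, 22, 19, 17, 14, 12, 11, 11, 11, 11, 11, 12, 15, 18, 20, 21, 22, 22, 22, 23, 23, 22, 21, 19, 15, 12, 10, 9, 11, 15]
```

View pics/c3.png

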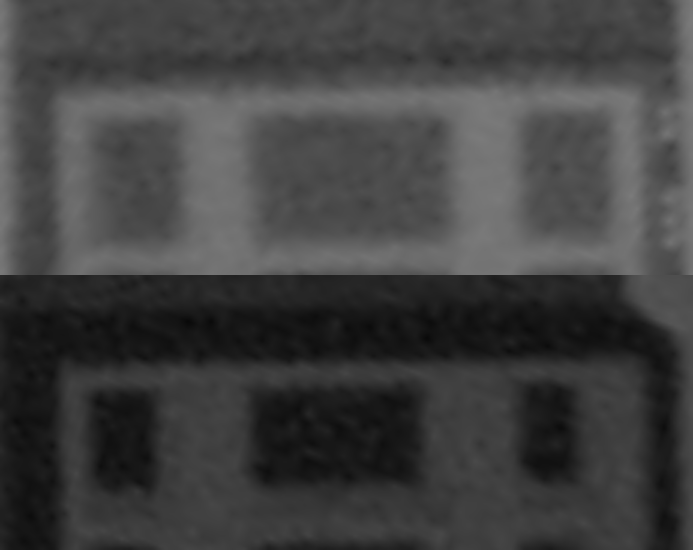

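```bash
cat >> h.py <<'E'
D=np.array([.518,.278]);YAW=114.
def dp(x,y): 
    a=np.radians(YAW); return D+np.array([np.cos(a)*x-np.sin(a)*y,np.sin(a)*x+np.cos(a)*y])/1e3
def st():
    s=env.get_state(); M=R.from_euler('xyz',s['ee_rot'],degrees=True).as_matrix()
    j=np.degrees(np.arctan2(M[1,1],M[0,1])); print('t',round(s['t'],2),'tcp',s['eef_pos'].round(4),'toolx',M[:,0].round(3),'jaw',round(j,1),'F',s['force'].round(1),'gap',round(s['finger_gap'],4),'q',s['q'].round(1)); return s['eef_pos'],j
E
python3 - <<'E'
from h import *
st()
m=np.mean(np.load('ims.npz')['T'],0).astype(np.uint8); h=cv2.cvtColor(m,cv2.COLOR_BGR2HSV)
w=((h[...,1]<60)&(h[...,2]>110)).astype(np.uint8)|((((h[...,0]<9)|(h[...,0]>170))&(h[...,1]>90))).astype(np.uint8)
w[:, :255]=0;w[:,300:]=0;w[:165]=0;w[225:]=0
cv2.circle(w,(299,216),13,0,-1)
w=cv2.morphologyEx(w,cv2.MORPH_CLOSE,np.ones((3,3)))
for c in cv2.findContours(w,cv2.RETR_EXTERNAL,cv2.CHAIN_APPROX_NONE)[0]:
    if cv2.contourArea(c)>150:
        p=np.array([ray('top',q,.006)[:2] for q in c[:,0]],np.float32)*1000; print(c[:,0].min(0),c[:,0].max(0),cv2.minAreaRect(p))
r=((((h[...,0]<9)|(h[...,0]>170))&(h[...,1]>90))).astype(np.uint8)
k,l,s,c=cv2.connectedComponentsWithStats(r)
for a in range(1,k):
    if s[a,4]>9: print(s[a],ray('top',c[a],.022).round(4))
for n,y in(('L',68),('R',-68),('M',0)): print(n,dp(-60,y),dp(-44,y))
E
```

```text
t 0.7 tcp [ 0.173  -0.5221  0.2313] toolx [ 0. -0. -1.] jaw -71.7 F [-0.2  0.5 -0.5] gap 0.0853 q [69.3 17.8  0.8 86.6 -0.3 75.6 -1.6]
[267 179] [287 212] ((468.90545654296875, -177.10122680664062), (79.8796615600586, 131.66732788085938), 88.4123764038086)
[286 135   7   8  41] [ 0.6929 -0.2318  0.022 ]
[236 161   7   8  29] [ 0.596  -0.0305  0.022 ]
[334 169   5   9  30] [ 0.5514 -0.4115  0.022 ]
[279 186   3   9  26] [ 0.489  -0.1888  0.022 ]
[356 222   9   8  38] [ 0.341 -0.501  0.022]
[317 262   7   7  28] [ 0.1913 -0.3374  0.022 ]
L [0.48028311 0.19552918] [0.47377532 0.21014591]
R [0.60452529 0.25084536] [0.5980175  0.26546209]
M [0.5424042  0.22318727] [0.53589641 0.237804  ]
```

Request:
drive_tool(
  commands=[
    {"translation":[0.036,0.011,0],"twist":-3},
    {"translation":[0.036,0.011,0],"twist":-3},
    {"translation":[0.036,0.011,0],"twist":-3},
    {"translation":[0.036,0.011,0],"twist":-3},
    {"translation":[0.036,0.011,0],"twist":-3},
  ],
  claw=0.5,
)

```text
t: 1.2
eef_pos: [0.3543, -0.4666, 0.2314]
ee_rot: [113.0, 90.0, -63.8]
force: [-0.2, -0.1, 0.8]
finger_gap: 0.0426
```

Request:
drive_tool(
  commands=[
    {"translation":[0.036,0.011,0],"twist":-3},
    {"translation":[0.036,0.011,0],"twist":-3},
    {"translation":[0.036,0.011,-0.02],"twist":-3},
    {"translation":[0.036,0.011,-0.02],"twist":-3},
    {"translation":[0.036,0.011,-0.04],"twist":-3},
  ],
)

```text
t: 1.7
eef_pos: [0.5334, -0.4134, 0.157]
ee_rot: [159.2, 89.6, -32.6]
force: [0.0, -1.1, -0.0]
finger_gap: 0.0426
```

Request:
drive_tool(
  commands=[
    {"translation":[0.003,0.003,-0.03],"twist":0},
    {"translation":[0,0,-0.02],"twist":0},
    {"translation":[0,0,0],"twist":0},
    {"translation":[0,0,0],"twist":0},
    {"translation":[0,0,0],"twist":0},
  ],
)

```text
t: 2.2
eef_pos: [0.5335, -0.4115, 0.1071]
ee_rot: [151.7, 89.8, -40.0]
force: [-0.2, -1.4, 0.6]
finger_gap: 0.0428
```

```bash
python3 - <<'E'
from h import *
st()
a=env.capture('top');b=env.capture('scene')
c=lambda im,x,y,w,h,s:cv2.resize(im[y:y+h,x:x+w],None,fx=s,fy=s,interpolation=cv2.INTER_CUBIC)
cv2.imwrite('pics/p1.png',np.hstack([c(a,285,130,100,100,4),c(b,120,140,100,100,4)]))
print(proj('top',(.5363,-.4093,.03)),proj('scene',(.5363,-.4093,.03)))
E
```

```text
t 2.2 tcp [ 0.5335 -0.4115  0.1071] toolx [ 0.003 -0.003 -1.   ] jaw -101.7 F [-0.2 -1.4  0.6] gap 0.0428 q [ 36.9  36.9  -1.2  75.    0.8  67.9 -66.1]
[335.67211481 176.49427364] [175.29177916 219.58449544]
```

View pics/p1.png

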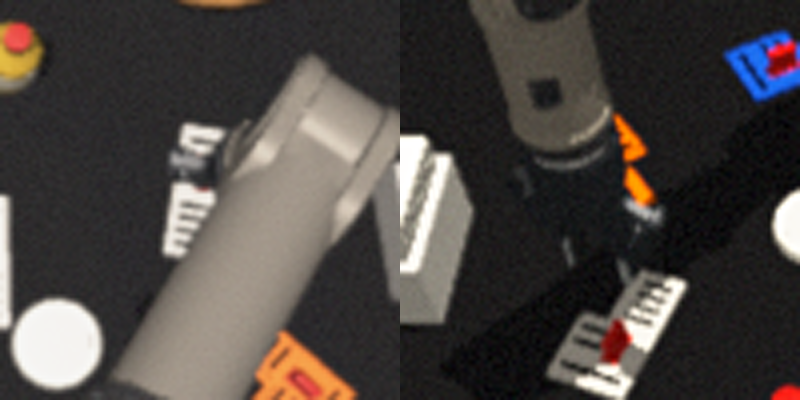

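The crop shows the open fingers straddling the line of the left grate's red tab, just on its leg side. That is as planned, so I'll descend and grip.

Request:
drive_tool(
  commands=[
    {"translation":[0.003,0.002,-0.03],"twist":0},
    {"translation":[0,0,-0.03],"twist":0},
    {"translation":[0,0,-0.024],"twist":0},
    {"translation":[0,0,-0.01],"twist":0},
    {"translation":[0,0,0],"twist":0},
  ],
)

```text
t: 2.8
eef_pos: [0.5349, -0.4078, 0.01]
ee_rot: [-22.2, 89.9, 146.2]
force: [-0.8, -0.1, -0.1]
finger_gap: 0.0427
```

Request:
drive_tool(
  commands=[
    {"translation":[0,0,0],"twist":0},
    {"translation":[0,0,0],"twist":0},
    {"translation":[0,0,0],"twist":0},
    {"translation":[0,0,0],"twist":0},
    {"translation":[0,0,0],"twist":0},
  ],
  claw=0,
  newtons=40,
)

```text
t: 3.3
eef_pos: [0.5372, -0.4093, 0.0133]
ee_rot: [154.3, 89.7, -37.4]
force: [-0.5, -0.7, 5.9]
finger_gap: 0.0086
```

Request:
drive_tool(
  commands=[
    {"translation":[0,0,0.01],"twist":0},
    {"translation":[0,0,0.02],"twist":0},
    {"translation":[0,0,0.03],"twist":0},
    {"translation":[0,0,0.04],"twist":0},
    {"translation":[0,0,0.04],"twist":0},
  ],
)

```text
t: 3.8
eef_pos: [0.5347, -0.4073, 0.1514]
ee_rot: [-25.4, 89.8, 143.0]
force: [1.1, 0.1, -1.3]
finger_gap: 0.0088
```

```bash
python3 - <<'E'
from h import *
st()
E
```

```text
t 3.8 tcp [ 0.5347 -0.4073  0.1514] toolx [-0.002  0.002 -1.   ] jaw -101.7 F [ 1.1  0.1 -1.3] gap 0.0088 q [ 36.5  35.2  -1.2  71.5   0.7  73.5 -66.3]
```

Request:
drive_tool(
  commands=[
    {"translation":[-0.002,0.037,0.003],"twist":8.4},
    {"translation":[-0.002,0.037,0.003],"twist":8.4},
    {"translation":[-0.002,0.037,0.003],"twist":8.4},
    {"translation":[-0.002,0.037,0],"twist":8.4},
    {"translation":[-0.002,0.037,0],"twist":8.4},
  ],
)

```text
t: 4.3
eef_pos: [0.5249, -0.2214, 0.16]
ee_rot: [-31.1, 90.0, 179.6]
force: [0.9, -0.8, -1.3]
finger_gap: 0.0086
```

Request:
drive_tool(
  commands=[
    {"translation":[-0.002,0.037,0],"twist":8.4},
    {"translation":[-0.002,0.037,0],"twist":8.4},
    {"translation":[-0.002,0.037,0],"twist":8.4},
    {"translation":[-0.002,0.037,0],"twist":8.4},
    {"translation":[-0.002,0.037,0],"twist":8.4},
  ],
)

```text
t: 4.8
eef_pos: [0.5147, -0.0368, 0.1599]
ee_rot: [-42.6, 89.9, -149.9]
force: [1.4, 0.8, -1.4]
finger_gap: 0.0086
```

Request:
drive_tool(
  commands=[
    {"translation":[-0.003,0.037,0],"twist":8.4},
    {"translation":[-0.003,0.037,0],"twist":8.4},
    {"translation":[-0.003,0.037,0],"twist":8.4},
    {"translation":[-0.003,0.037,0],"twist":8.4},
    {"translation":[-0.003,0.037,0],"twist":8},
  ],
)

```text
t: 5.3
eef_pos: [0.4999, 0.1478, 0.16]
ee_rot: [-47.3, 89.9, -113.0]
force: [0.4, 0.1, -1.6]
finger_gap: 0.0088
```

Request:
drive_tool(
  commands=[
    {"translation":[0,0,-0.02],"twist":0},
    {"translation":[0,0,-0.02],"twist":0},
    {"translation":[0,0,-0.02],"twist":0},
    {"translation":[0,0,0],"twist":0},
    {"translation":[0,0,0],"twist":0},
  ],
)

```text
t: 5.8
eef_pos: [0.5004, 0.1466, 0.1]
ee_rot: [-86.2, 89.9, -152.3]
force: [0.5, 0.3, -2.1]
finger_gap: 0.0089
```

```bash
python3 - <<'E'
from h import *
p,j=st()
e=p[:2]-D;a=np.radians(YAW);print('disp xy mm',1e3*(e@[np.cos(a),np.sin(a)]),1e3*(e@[-np.sin(a),np.cos(a)]))
a=env.capture('top');b=env.capture('scene')
c=lambda im,x,y,w,h,s:cv2.resize(im[y:y+h,x:x+w],None,fx=s,fy=s,interpolation=cv2.INTER_CUBIC)
f=lambda im:(255*(im/255.)**.6).astype(np.uint8)
cv2.imwrite('pics/p2.png',f(np.hstack([c(a,100,120,130,150,3),c(b,310,120,130,150,3)])))
E
```

```text
t 5.8 tcp [0.5004 0.1466 0.1   ] toolx [-0.001 -0.    -1.   ] jaw 23.9 F [ 0.5  0.3 -2.1] gap 0.0089 q [  9.1  25.3 -35.9 100.7  16.9  59.5  -8.9]
disp xy mm -112.82866510158591 69.5322125767959
```

View pics/p2.png

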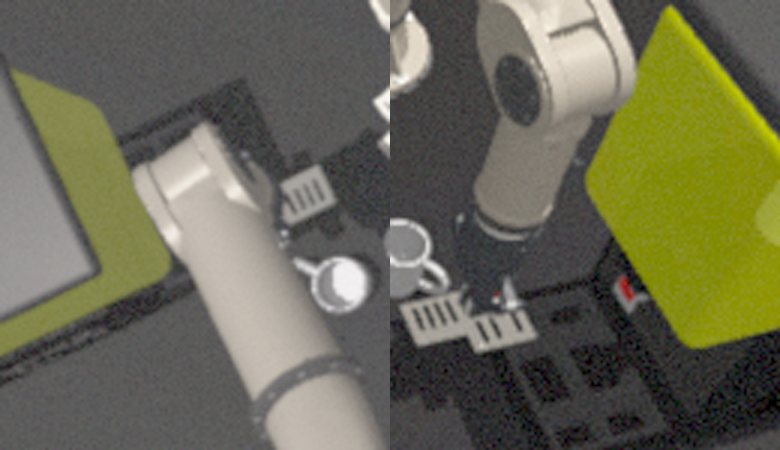

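The top crop shows the wrist housing's left extreme at image (145,180) and the fingers over the tray's left front. The leg and extension are oriented correctly. I'll compute clearance.

```bash
cat >> h.py <<'E'
def dc(p):
    e=np.array(p[:2])-D;a=np.radians(YAW); return np.round([1e3*(e@[np.cos(a),np.sin(a)]),1e3*(e@[-np.sin(a),np.cos(a)])],1)
E
python3 - <<'E'
from h import *
for z in(.3,.35,.4,.45):
    print(z,[dc(ray('top',p,z)) for p in((145,180),(157,203),(168,160),(190,190))],[dc(ray('scene',(310+(u-390)/3,120+v/3),z)) for u,v in((635,80),(515,90),(480,30),(475,210),(545,225))])
print('tank top',[dc(ray('top',p,.5)) for p in((104,145),(134,210))],[dc(ray('scene',p,.5)) for p in((401,123),)])
E
```

```text
0.3 [array([-21.2,   8.2]), array([-24.8,  92. ]), array([-115.2,  -18.6]), array([-138.1,   99.9])] [array([ 80.2, 179. ]), array([-48.8, 197.6]), array([-46.8, 290.6]), array([-154.1,   62.3]), array([-97.4,  29.1])]
0.35 [array([-33.7,  18.6]), array([-37.2,  99. ]), array([-123.9,   -7.1]), array([-145.9,  106.6])] [array([ 39.3, 139.1]), array([-81.6, 156.4]), array([-79.6, 243.6]), array([-180.1,   29.8]), array([-127.1,   -1.3])]
0.4 [array([-46.2,  29. ]), array([-49.6, 106.1]), array([-132.6,    4.4]), array([-153.7,  113.3])] [array([-1.6, 99.1]), array([-114.3,  115.3]), array([-112.5,  196.6]), array([-206.2,   -2.8]), array([-156.7,  -31.8])]
0.45 [array([-58.7,  39.4]), array([-61.9, 113.1]), array([-141.3,   15.8]), array([-161.4,  120. ])] [array([-42.5,  59.2]), array([-147. ,   74.2]), array([-145.3,  149.6]), array([-232.2,  -35.3]), array([-186.3,  -62.2])]
tank top [array([-11. , -84.4]), array([-10.6, 110.5])] [array([-19.4,  87.6])]
```

Request:
drive_tool(
  commands=[
    {"translation":[0.016,-0.036,0],"twist":0},
    {"translation":[0,0,-0.03],"twist":0},
    {"translation":[0,0,-0.03],"twist":0},
    {"translation":[0,0,-0.02],"twist":0},
    {"translation":[0,0,-0.005],"twist":0},
  ],
)

```text
t: 6.4
eef_pos: [0.5157, 0.1101, 0.0137]
ee_rot: [-96.8, 89.8, -162.9]
force: [-0.2, -0.5, -0.6]
finger_gap: 0.009
```

Request:
drive_tool(
  commands=[
    {"translation":[0,0,-0.003],"twist":0},
    {"translation":[0,0,0],"twist":0},
    {"translation":[0,0,0],"twist":0},
    {"translation":[0,0,0],"twist":0},
    {"translation":[0,0,0],"twist":0},
  ],
)

```text
t: 6.9
eef_pos: [0.5183, 0.1114, 0.0132]
ee_rot: [79.8, 89.8, 13.7]
force: [-0.1, -0.9, 2.8]
finger_gap: 0.009
```

Request:
drive_tool(
  commands=[
    {"translation":[0,0,0],"twist":0},
    {"translation":[0,0,0],"twist":0},
    {"translation":[0.002,-0.005,0],"twist":0},
    {"translation":[0,0,0],"twist":0},
    {"translation":[0,0,0],"twist":0},
  ],
  claw=0.25,
)

```text
t: 7.4
eef_pos: [0.5187, 0.1054, 0.0117]
ee_rot: [-80.6, 90.0, -146.7]
force: [-0.2, -0.2, -0.5]
finger_gap: 0.0213
```

Request:
drive_tool(
  commands=[
    {"translation":[0,0,0],"twist":0},
    {"translation":[0,0,0],"twist":0},
    {"translation":[0,0,0],"twist":0},
    {"translation":[0,0,0.01],"twist":0},
    {"translation":[0,0,0.02],"twist":0},
  ],
  claw=0,
)

```text
t: 7.9
eef_pos: [0.5166, 0.1054, 0.0409]
ee_rot: [-103.5, 89.7, -169.6]
force: [-0.5, -0.1, -1.9]
finger_gap: 0.0087
```

Request:
drive_tool(
  commands=[
    {"translation":[0,0,0.025],"twist":0},
    {"translation":[-0.01,0.022,0],"twist":0},
    {"translation":[-0.01,0.022,0],"twist":0},
    {"translation":[-0.009,0.021,0],"twist":0},
    {"translation":[0,0,0],"twist":0},
  ],
)

```text
t: 8.4
eef_pos: [0.4873, 0.1757, 0.0677]
ee_rot: [169.7, 89.8, 104.1]
force: [-0.5, 0.5, -1.4]
finger_gap: 0.0085
```

```bash
python3 - <<'E'
from h import *
p,j=st();print(dc(p))
a=env.capture('top');b=env.capture('scene')
c=lambda im,x,y,w,h,s:cv2.resize(im[y:y+h,x:x+w],None,fx=s,fy=s,interpolation=cv2.INTER_CUBIC)
f=lambda im:(255*(im/255.)**.6).astype(np.uint8)
cv2.imwrite('pics/p3.png',f(np.hstack([c(a,100,130,100,120,4),c(b,325,120,100,120,4)])))
E
```

```text
t 8.4 tcp [0.4873 0.1757 0.0677] toolx [-0.001  0.003 -1.   ] jaw 24.3 F [-0.5  0.5 -1.4] gap 0.0085 q [  5.4  27.3 -35.4 103.2  18.7  55.4 -13.5]
[-81.   69.6]
```

View pics/p3.png

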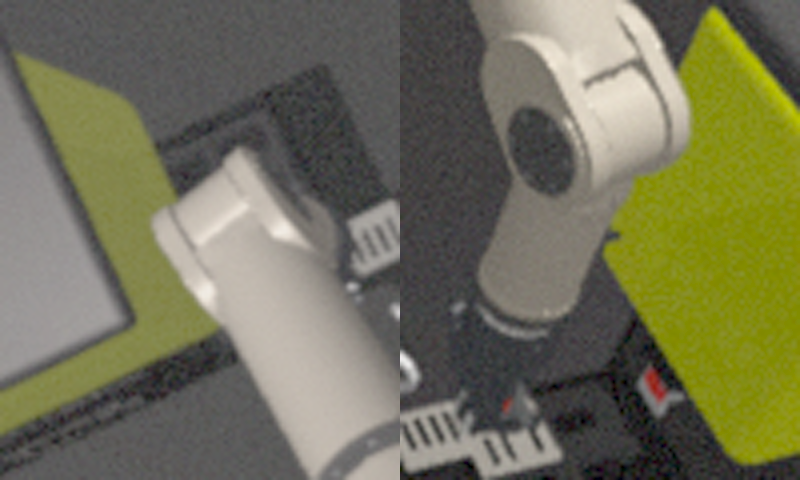

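The top crop shows the housing's left edge at image (139,186), in front of the tank face. The scene crop shows the joint cap at image (361,157).

```bash
python3 - <<'E'
from h import *
for z in(.34,.36,.38,.40,.42):
    print(z,dc(ray('top',(138.8,186),z)),dc(ray('top',(152,208),z)),'cap',dc(ray('scene',(361,157),z)),'sceneR',dc(ray('scene',(325+290/4,120+130/4),z)))
E
```

```text
0.34 [-5.9 25.2] [-14.2 105. ] cap [-60.8 131.8] sceneR [ 52.2 121. ]
0.36 [-11.4  29.2] [-19.5 107.7] cap [-74.2 116.2] sceneR [ 35.7 105.8]
0.38 [-16.8  33.2] [-24.8 110.4] cap [-87.7 100.7] sceneR [19.3 90.5]
0.4 [-22.2  37.2] [-30.1 113.1] cap [-101.2   85.1] sceneR [ 2.8 75.2]
0.42 [-27.6  41.2] [-35.3 115.8] cap [-114.6   69.5] sceneR [-13.7  59.9]
```

Request:
drive_tool(
  commands=[
    {"translation":[-0.003,0.01,0],"twist":0},
    {"translation":[0,0,-0.008],"twist":0},
    {"translation":[0,0,-0.008],"twist":0},
    {"translation":[0,0,-0.003],"twist":0},
    {"translation":[0,0,0],"twist":0},
  ],
)

```text
t: 9.0
eef_pos: [0.4862, 0.1801, 0.0479]
ee_rot: [-71.1, 89.9, -137.2]
force: [-2.8, -1.7, 5.3]
finger_gap: 0.0086
```

Request:
drive_tool(
  commands=[
    {"translation":[0,0,-0.002],"twist":0},
    {"translation":[0,0,-0.001],"twist":0},
    {"translation":[0,0,0],"twist":0},
    {"translation":[0,0,0],"twist":0},
    {"translation":[0,0,0],"twist":0},
  ],
)

```text
t: 9.5
eef_pos: [0.4862, 0.1802, 0.0477]
ee_rot: [-39.3, 89.8, -105.4]
force: [-7.9, -3.1, 23.0]
finger_gap: 0.0088
```

```bash
python3 -c "
from h import *
p,j=st();print(dc(p))"
```

```text
t 9.5 tcp [0.4862 0.1802 0.0477] toolx [-0.001 -0.003 -1.   ] jaw 23.9 F [-7.9 -3.1 23. ] gap 0.0088 q [  3.8  29.  -34.5 104.1  20.1  53.3 -15.7]
[-76.4  68.8]
```

Request:
drive_tool(
  commands=[
    {"translation":[0,0,0.002],"twist":0},
    {"translation":[-0.002,0.005,0],"twist":0},
    {"translation":[0,0,0],"twist":0},
    {"translation":[0,0,0],"twist":0},
    {"translation":[0,0,0],"twist":0},
  ],
)

```text
t: 10.0
eef_pos: [0.4861, 0.1838, 0.0478]
ee_rot: [7.3, 89.8, -58.9]
force: [-1.6, -4.7, 9.3]
finger_gap: 0.0084
```

Request:
drive_tool(
  commands=[
    {"translation":[0,0,0],"twist":0},
    {"translation":[0,0,0],"twist":0},
    {"translation":[0,0,0],"twist":0},
    {"translation":[0,0,0],"twist":0},
    {"translation":[0,0,0],"twist":0},
  ],
  claw=0.25,
)

```text
t: 10.5
eef_pos: [0.4845, 0.186, 0.0466]
ee_rot: [-119.0, 90.0, 174.9]
force: [0.4, -0.1, 0.6]
finger_gap: 0.0213
```

Request:
drive_tool(
  commands=[
    {"translation":[0,0,0.01],"twist":0},
    {"translation":[0,0,0.03],"twist":0},
    {"translation":[0.016,-0.036,0.02],"twist":0},
    {"translation":[0.016,-0.036,0],"twist":0},
    {"translation":[0.008,-0.018,0],"twist":0},
  ],
)

```text
t: 11.0
eef_pos: [0.5273, 0.0916, 0.1086]
ee_rot: [33.9, 89.7, -32.5]
force: [0.9, -0.7, -0.9]
finger_gap: 0.0214
```

```bash
cat >> h.py <<'E'
def disp_view(ims_t,ims_s,name,z=.036,x0=-170,x1=10,y0=-115,y1=115,s=1.7):
    # rows: x' increasing downward, cols: y' increasing rightward ; s px/mm
    o=[]
    for n,I in(('top',ims_t),('scene',ims_s)):
        c=np.float32([proj(n,(*dp(x,y),z)) for x,y in((x0,y0),(x0,y1),(x1,y1),(x1,y0))]); w=int((y1-y0)*s);h=int((x1-x0)*s)
        o.append(cv2.warpPerspective(np.mean(I,0).astype(np.float32),cv2.getPerspectiveTransform(c,np.float32([(0,0),(w,0),(w,h),(0,h)])),(w,h),flags=cv2.INTER_CUBIC))
    o=np.hstack(o); o=np.clip(255*(np.clip(o,0,255)/255)**.5,0,255).astype(np.uint8); cv2.imwrite(name,o)
    return o
E
python3 - <<'E'
from h import *
p,j=st();print(dc(p))
T=[env.capture('top') for _ in range(2)];S=[env.capture('scene') for _ in range(2)]
disp_view(T,S,'pics/p4.png')
E
```

```text
t 11.0 tcp [0.5273 0.0916 0.1086] toolx [ 0.004 -0.002 -1.   ] jaw 23.7 F [ 0.9 -0.7 -0.9] gap 0.0214 q [ 14.3  25.8 -34.8  98.3  16.7  61.   -2.4]
[-174.1   67.3]
```

View pics/p4.png

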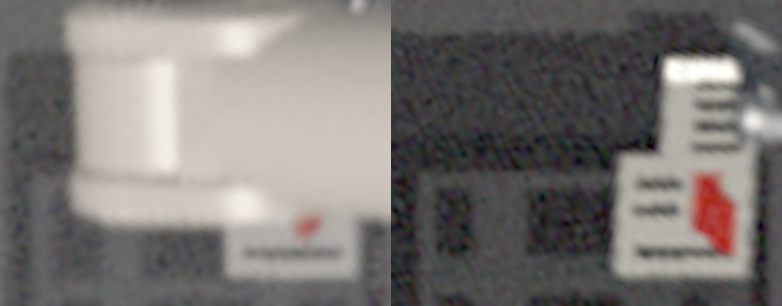

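The rectified scene crop shows the left grate resting on the front rim: back edge at x'≈-6 (row 278), front at -136 (row 57), in line with the left seat. Next I'll push it in at its front edge with shut fingers.

Request:
drive_tool(
  commands=[
    {"translation":[0,0,-0.03],"twist":0},
    {"translation":[0,0,-0.03],"twist":0},
    {"translation":[0,0,-0.009],"twist":0},
    {"translation":[0,0,0],"twist":0},
    {"translation":[-0.004,0.009,0],"twist":0},
  ],
  claw=0,
)

```text
t: 11.7
eef_pos: [0.5218, 0.1048, 0.0389]
ee_rot: [62.3, 89.9, -3.8]
force: [-0.2, 0.0, 0.2]
finger_gap: 0.0002
```

Request:
drive_tool(
  commands=[
    {"translation":[-0.004,0.009,0],"twist":0},
    {"translation":[-0.004,0.009,0],"twist":0},
    {"translation":[-0.004,0.009,0],"twist":0},
    {"translation":[-0.004,0.009,0],"twist":0},
    {"translation":[-0.004,0.009,0],"twist":0},
  ],
)

```text
t: 12.2
eef_pos: [0.5003, 0.1508, 0.0381]
ee_rot: [51.4, 90.0, -14.6]
force: [-0.3, -0.2, -0.8]
finger_gap: 0.0003
```

```bash
python3 -c "
from h import *
p,j=st();print(dc(p))"
```

```text
t 12.2 tcp [0.5003 0.1508 0.0381] toolx [ 0. -0. -1.] jaw 23.9 F [-0.3 -0.2 -0.8] gap 0.0003 q [  6.5  29.9 -33.4 104.   20.4  52.1 -12.1]
[-109.    67.9]
```

Request:
drive_tool(
  commands=[
    {"translation":[-0.003,0.007,0],"twist":0},
    {"translation":[-0.003,0.007,0],"twist":0},
    {"translation":[-0.003,0.007,0],"twist":0},
    {"translation":[-0.001,0.003,0],"twist":0},
    {"translation":[0,0,0],"twist":0},
  ],
)

```text
t: 12.7
eef_pos: [0.4912, 0.1691, 0.0376]
ee_rot: [-28.6, 89.6, -94.8]
force: [0.4, -7.4, 3.4]
finger_gap: 0.0003
```

```bash
cat >> h.py <<'E'
def plate(n,im,y0,y1,z=.036,red=False):
    """white extents in dispenser mm: fill a rectified mask, print row/col spans"""
    x0,x1,Y0,Y1=-160,75,-115,115;s=2
    c=np.float32([proj(n,(*dp(x,y),z)) for x,y in((x0,Y0),(x0,Y1),(x1,Y1),(x1,Y0))]); w=(Y1-Y0)*s;h=(x1-x0)*s
    r=cv2.warpPerspective(im,cv2.getPerspectiveTransform(c,np.float32([(0,0),(w,0),(w,h),(0,h)])),(w,h))
    H=cv2.cvtColor(r,cv2.COLOR_BGR2HSV); m=((H[...,1]<70)&(H[...,2]>70)).astype(np.uint8)
    if red: m=mask(r,'red')
    m[:,:(y0-Y0)*s]=0; m[:,(y1-Y0)*s:]=0
    for x in range(x0,x1,8):
        k=np.where(m[(x-x0)*s:(x-x0)*s+8].mean(0)>.5)[0]
        if len(k): print(n,x,k.min()/s+Y0,k.max()/s+Y0,len(k)/s)
E
python3 - <<'E'
from h import *
p,j=st();print(dc(p))
b=env.capture('scene');plate('scene',b,0,115)
E
```

```text
t 12.7 tcp [0.4912 0.1691 0.0376] toolx [-0.001 -0.008 -1.   ] jaw 23.8 F [ 0.4 -7.4  3.4] gap 0.0003 q [  4.   29.7 -33.4 104.4  20.7  52.2 -15. ]
[-88.6  68.8]
scene -96 66.5 73.5 7.5
scene -88 75.5 80.5 5.5
scene -80 46.5 57.0 11.0
scene -72 45.5 56.5 11.5
scene -64 45.5 50.0 5.0
scene -56 44.5 49.5 5.5
scene -48 44.5 49.5 5.5
scene -40 43.0 50.0 7.5
scene -32 42.5 77.0 19.0
scene -24 19.5 80.5 58.0
scene -16 17.5 95.5 78.5
scene -8 17.5 96.5 38.5
scene 0 16.0 95.5 55.5
scene 8 16.0 94.0 24.5
scene 16 16.0 94.5 48.0
scene 24 15.0 94.0 51.5
scene 32 14.5 92.5 52.5
scene 40 14.5 93.0 79.0
scene 48 27.0 91.5 53.0
```

Request:
drive_tool(
  commands=[
    {"translation":[0.001,-0.003,0.01],"twist":0},
    {"translation":[0,0,0.025],"twist":0},
    {"translation":[-0.003,0.008,0],"twist":0},
    {"translation":[-0.004,0.01,0],"twist":0},
    {"translation":[0,0,0],"twist":0},
  ],
  claw=0.7,
)

```text
t: 13.25
eef_pos: [0.4829, 0.1918, 0.0726]
ee_rot: [-165.8, 89.9, 128.3]
force: [0.1, 0.7, -0.5]
finger_gap: 0.0599
```

Request:
drive_tool(
  commands=[
    {"translation":[0,0,0],"twist":0},
    {"translation":[0,0,-0.02],"twist":0},
    {"translation":[0,0,-0.014],"twist":0},
    {"translation":[0,0,0],"twist":0},
    {"translation":[0,0,0],"twist":0},
  ],
)

```text
t: 13.75
eef_pos: [0.4843, 0.1886, 0.0383]
ee_rot: [-98.5, 89.9, -164.6]
force: [0.1, -0.9, 0.3]
finger_gap: 0.06
```

Request:
drive_tool(
  commands=[
    {"translation":[0,0,-0.002],"twist":0},
    {"translation":[0,0,-0.001],"twist":0},
    {"translation":[0,0,0],"twist":0},
    {"translation":[0,0,0],"twist":0},
    {"translation":[0,0,0],"twist":0},
  ],
)

```text
t: 14.25
eef_pos: [0.4849, 0.189, 0.0362]
ee_rot: [83.5, 90.0, 17.4]
force: [-0.2, -0.1, 0.3]
finger_gap: 0.0595
```

```bash
python3 -c "
from h import *
p,j=st();print(dc(p))"
```

```text
t 14.25 tcp [0.4849 0.189  0.0362] toolx [ 0.  0. -1.] jaw 23.9 F [-0.2 -0.1  0.3] gap 0.0595 q [  2.3  29.9 -33.8 104.5  20.7  51.8 -17. ]
[-67.8  66.5]
```

Request:
drive_tool(
  commands=[
    {"translation":[-0.0015,-0.004,0],"twist":0},
    {"translation":[0,0,-0.002],"twist":0},
    {"translation":[0,0,-0.001],"twist":0},
    {"translation":[0,0,0],"twist":0},
    {"translation":[0,0,0],"twist":0},
  ],
)

```text
t: 14.75
eef_pos: [0.4832, 0.185, 0.0328]
ee_rot: [-146.2, 90.0, 147.7]
force: [-0.1, 0.2, -0.3]
finger_gap: 0.0597
```

Request:
drive_tool(
  commands=[
    {"translation":[0,0,-0.001],"twist":0},
    {"translation":[0,0,-0.001],"twist":0},
    {"translation":[0,0,0],"twist":0},
    {"translation":[0,0,0],"twist":0},
    {"translation":[0,0,0],"twist":0},
  ],
)

```text
t: 15.25
eef_pos: [0.4833, 0.185, 0.0311]
ee_rot: [81.5, 90.0, 15.5]
force: [-1.1, -0.3, 3.5]
finger_gap: 0.0595
```

Request:
drive_tool(
  commands=[
    {"translation":[0,0,0.002],"twist":0},
    {"translation":[0,0,0],"twist":0},
    {"translation":[0,0,0],"twist":0},
    {"translation":[0,0,0],"twist":0},
    {"translation":[0,0,0],"twist":0},
  ],
  claw=0.3,
  newtons=30,
)

```text
t: 15.75
eef_pos: [0.4836, 0.1852, 0.0333]
ee_rot: [88.9, 89.9, 22.8]
force: [-1.0, -0.2, 5.1]
finger_gap: 0.05
```

Request:
drive_tool(
  commands=[
    {"translation":[0.001,-0.003,0.001],"twist":0},
    {"translation":[0.002,-0.005,0],"twist":1},
    {"translation":[-0.001,-0.0005,0],"twist":0},
    {"translation":[0,0,0],"twist":0},
    {"translation":[0,0,0],"twist":0},
  ],
)

```text
t: 16.25
eef_pos: [0.4856, 0.1759, 0.0338]
ee_rot: [22.9, 90.0, -42.2]
force: [1.2, -0.1, 0.5]
finger_gap: 0.0498
```

Request:
drive_tool(
  commands=[
    {"translation":[0,0,0],"twist":0},
    {"translation":[0,0,0],"twist":0},
    {"translation":[0,0,0],"twist":0},
    {"translation":[0,0,0],"twist":0},
    {"translation":[0,0,0],"twist":0},
  ],
  claw=0.7,
)

```text
t: 16.75
eef_pos: [0.485, 0.1764, 0.0338]
ee_rot: [-85.5, 90.0, -150.5]
force: [-0.2, -0.7, -0.3]
finger_gap: 0.0597
```

```bash
python3 - <<'E'
from h import *
p,j=st();print(dc(p))
b=env.capture('scene');plate('scene',b,0,115)
E
```

```text
t 16.75 tcp [0.485  0.1764 0.0338] toolx [-0. -0. -1.] jaw 24.9 F [-0.2 -0.7 -0.3] gap 0.0597 q [  3.8  29.8 -33.9 105.2  20.8  51.3 -14.9]
[-79.4  71.4]
scene -88 47.0 99.0 52.5
scene -80 45.5 100.5 44.0
scene -72 62.5 100.5 38.5
scene -64 92.5 99.5 7.5
scene -32 20.5 41.0 21.0
scene -24 19.5 47.0 28.0
scene -16 19.5 88.5 18.0
scene -8 19.0 97.0 50.5
scene 0 19.0 97.5 25.0
scene 8 19.0 97.0 48.0
scene 16 19.0 96.0 58.0
scene 24 18.5 96.5 19.5
scene 32 18.5 96.0 78.0
```

Request:
drive_tool(
  commands=[
    {"translation":[0,0,0.01],"twist":0},
    {"translation":[0,0,0.025],"twist":0},
    {"translation":[0.011,-0.014,0],"twist":-1},
    {"translation":[0.011,-0.014,0],"twist":0},
    {"translation":[0,0,0],"twist":0},
  ],
  claw=0,
)

```text
t: 17.3
eef_pos: [0.5097, 0.1444, 0.069]
ee_rot: [13.5, 89.8, -52.9]
force: [0.5, -0.9, -1.8]
finger_gap: 0.0002
```

Request:
drive_tool(
  commands=[
    {"translation":[0,0,-0.02],"twist":0},
    {"translation":[0,0,-0.01],"twist":0},
    {"translation":[0,0,0],"twist":0},
    {"translation":[-0.004,0.009,0],"twist":0},
    {"translation":[-0.002,0.005,0],"twist":0},
  ],
)

```text
t: 17.8
eef_pos: [0.5009, 0.1641, 0.0395]
ee_rot: [123.4, 89.9, 57.4]
force: [-0.4, -0.4, 0.2]
finger_gap: 0.0001
```

Request:
drive_tool(
  commands=[
    {"translation":[-0.002,0.005,0],"twist":0},
    {"translation":[-0.002,0.005,0],"twist":0},
    {"translation":[-0.001,0.003,0],"twist":0},
    {"translation":[0,0,0],"twist":0},
    {"translation":[0,0,0],"twist":0},
  ],
)

```text
t: 18.3
eef_pos: [0.4963, 0.1756, 0.039]
ee_rot: [98.4, 90.0, 32.4]
force: [-0.2, 0.1, -0.2]
finger_gap: -0.0002
```

```bash
python3 - <<'E'
from h import *
p,j=st();print(dc(p))
b=env.capture('scene');plate('scene',b,0,115)
E
```

```text
t 18.3 tcp [0.4963 0.1756 0.039 ] toolx [ 0.  0. -1.] jaw 23.9 F [-0.2  0.1 -0.2] gap -0.0002 q [  3.8  30.2 -33.6 103.4  20.6  52.5 -14.9]
[-84.7  61.5]
scene -88 62.0 71.0 9.5
scene -72 44.5 52.5 8.5
scene -24 43.5 62.5 19.5
scene -16 20.0 84.0 64.5
scene -8 19.0 93.5 62.5
scene 0 19.5 97.5 36.0
scene 8 19.0 97.5 53.5
scene 16 19.0 97.0 25.5
scene 24 18.5 97.0 48.5
scene 32 19.0 96.0 54.5
scene 40 18.0 96.5 20.0
scene 48 18.5 96.0 78.0
```

Request:
drive_tool(
  commands=[
    {"translation":[-0.001,0.003,0],"twist":0},
    {"translation":[-0.001,0.003,0],"twist":0},
    {"translation":[-0.001,0.002,0],"twist":0},
    {"translation":[0,0,0],"twist":0},
    {"translation":[0,0,0],"twist":0},
  ],
)

```text
t: 18.85
eef_pos: [0.4931, 0.1836, 0.0389]
ee_rot: [166.7, 90.0, 100.6]
force: [0.1, -0.2, -0.7]
finger_gap: 0.0
```

```bash
python3 - <<'E'
from h import *
p,j=st();print(dc(p))
b=env.capture('scene');plate('scene',b,0,115)
E
```

```text
t 18.85 tcp [0.4931 0.1836 0.0389] toolx [-0.  0. -1.] jaw 23.9 F [ 0.1 -0.2 -0.7] gap 0.0 q [  2.9  30.3 -33.7 103.4  20.6  52.5 -15.9]
[-76.1  61.1]
scene -80 62.0 69.0 7.5
scene -64 42.5 52.5 10.5
scene -16 42.0 62.0 20.5
scene -8 18.5 82.0 64.0
scene 0 18.5 92.0 54.5
scene 8 18.5 96.0 49.0
scene 16 19.0 96.0 48.5
scene 24 18.5 96.5 38.0
scene 32 19.0 96.0 47.5
scene 40 18.0 96.5 60.5
scene 48 18.0 96.5 24.5
scene 56 19.0 96.5 78.0
```

Request:
drive_tool(
  commands=[
    {"translation":[0,0,0.01],"twist":0},
    {"translation":[-0.006,0.0015,0],"twist":0},
    {"translation":[-0.005,0.0015,0],"twist":0},
    {"translation":[0,0,-0.007],"twist":0},
    {"translation":[0,0,-0.003],"twist":0},
  ],
)

```text
t: 19.4
eef_pos: [0.4814, 0.1866, 0.0383]
ee_rot: [-118.5, 89.9, 175.5]
force: [-3.0, 2.7, 5.5]
finger_gap: 0.0
```

Request:
drive_tool(
  commands=[
    {"translation":[0,0,-0.002],"twist":0},
    {"translation":[0,0,-0.002],"twist":0},
    {"translation":[0,0,-0.002],"twist":0},
    {"translation":[0,0,0],"twist":0},
    {"translation":[0,0,0],"twist":0},
  ],
)

```text
t: 19.9
eef_pos: [0.4821, 0.1865, 0.036]
ee_rot: [-16.2, 89.9, -82.3]
force: [-7.1, -3.5, 24.8]
finger_gap: -0.0002
```

```bash
python3 - <<'E'
from h import *
p,j=st();print(dc(p))
E
```

```text
t 19.9 tcp [0.4821 0.1865 0.036 ] toolx [ 0.    -0.002 -1.   ] jaw 23.9 F [-7.1 -3.5 24.8] gap -0.0002 q [  2.5  29.6 -33.8 105.   20.7  51.7 -17. ]
[-69.  70.]
```

Request:
drive_tool(
  commands=[
    {"translation":[0,0,0.02],"twist":0},
    {"translation":[0,-0.01,0.04],"twist":0},
    {"translation":[0,-0.025,0.03],"twist":-8.4},
    {"translation":[0,-0.025,0.02],"twist":-8.4},
    {"translation":[0,-0.025,0],"twist":-8.4},
  ],
  claw=0.45,
)

```text
t: 20.4
eef_pos: [0.4848, 0.101, 0.146]
ee_rot: [98.4, 89.6, 6.8]
force: [-0.1, -0.5, -1.4]
finger_gap: 0.0383
```

Request:
drive_tool(
  commands=[
    {"translation":[-0.001,-0.027,0],"twist":-8.4},
    {"translation":[-0.001,-0.027,0],"twist":-8.4},
    {"translation":[-0.001,-0.027,0],"twist":-8.4},
    {"translation":[-0.001,-0.027,0],"twist":-8.4},
    {"translation":[-0.001,-0.027,0],"twist":-8.4},
  ],
)

```text
t: 20.9
eef_pos: [0.4769, -0.0352, 0.1425]
ee_rot: [2.7, 90.0, -131.0]
force: [0.2, -0.1, -0.4]
finger_gap: 0.0381
```

Request:
drive_tool(
  commands=[
    {"translation":[-0.001,-0.027,0],"twist":-8.4},
    {"translation":[-0.001,-0.027,0],"twist":-8.4},
    {"translation":[-0.001,-0.027,0],"twist":-8.4},
    {"translation":[-0.001,-0.027,0],"twist":-8.4},
    {"translation":[-0.001,-0.027,0],"twist":-6.3},
  ],
)

```text
t: 21.4
eef_pos: [0.4718, -0.1701, 0.1424]
ee_rot: [20.2, 89.9, -153.3]
force: [1.4, 0.4, 0.5]
finger_gap: 0.0385
```

Request:
drive_tool(
  commands=[
    {"translation":[-0.003,-0.019,-0.02],"twist":0},
    {"translation":[0,0,-0.03],"twist":0},
    {"translation":[0,0,0],"twist":0},
    {"translation":[0,0,0],"twist":0},
    {"translation":[0,0,0],"twist":0},
  ],
)

```text
t: 21.9
eef_pos: [0.4705, -0.1873, 0.0941]
ee_rot: [159.2, 89.9, -13.9]
force: [-0.0, 0.5, 0.5]
finger_gap: 0.0383
```

```bash
python3 - <<'E'
from h import *
p,j=st()
b=env.capture('scene');cv2.imwrite('pics/s_r.png',b);plate('scene',b,0,115)
k,l,s,c=cv2.connectedComponentsWithStats(mask(b,'red'))
for a in range(1,k):
    if s[a,4]>9: print(s[a],ray('scene',c[a],.02).round(4))
E
```

```text
t 21.9 tcp [ 0.4705 -0.1873  0.0941] toolx [ 0.002 -0.001 -1.   ] jaw -83.1 F [-0.   0.5  0.5] gap 0.0383 q [ 26.8  20.2  -8.8 104.3   3.6  55.7 -66.6]
scene -64 40.5 95.5 55.5
scene -56 41.5 96.5 32.5
scene -48 41.0 95.5 55.0
scene -40 41.0 96.5 56.0
scene -32 41.0 95.5 30.5
scene -24 41.5 96.5 55.5
scene -16 41.0 96.0 37.0
scene -8 18.0 97.0 79.5
scene 0 17.5 96.0 59.0
scene 8 18.0 96.5 51.0
scene 16 18.0 96.0 49.0
scene 24 18.0 96.5 37.5
scene 32 18.0 96.0 48.5
scene 40 18.0 96.5 61.0
scene 48 18.0 96.5 23.5
scene 56 18.5 97.0 79.0
[212 150   7   8  35] [ 0.1894 -0.3385  0.02  ]
[164 172   7  10  31] [ 0.3419 -0.5033  0.02  ]
[386 212   6   9  26] [0.3894 0.3519 0.02  ]
[ 78 214  14   6  66] [ 0.5707 -0.741   0.02  ]
[236 214   5  11  36] [ 0.4938 -0.1877  0.02  ]
[362 219  11   8  60] [0.43   0.2744 0.02  ]
[212 236  10  10  71] [ 0.5888 -0.2471  0.02  ]
[275 246   8  12  60] [ 0.5971 -0.0299  0.02  ]
```

Request:
drive_tool(
  commands=[
    {"translation":[-0.002,-0.001,-0.02],"twist":-4.3},
    {"translation":[0,0,-0.03],"twist":-4.2},
    {"translation":[0,0,-0.022],"twist":0},
    {"translation":[0,0,-0.01],"twist":0},
    {"translation":[0,0,0],"twist":0},
  ],
)

```text
t: 22.45
eef_pos: [0.4669, -0.1881, 0.0105]
ee_rot: [-22.6, 89.9, 155.7]
force: [-0.1, 0.3, 0.1]
finger_gap: 0.0384
```

Request:
drive_tool(
  commands=[
    {"translation":[0,0,0],"twist":0},
    {"translation":[0,0,0],"twist":0},
    {"translation":[0,0,0],"twist":0},
    {"translation":[0,0,0],"twist":0},
    {"translation":[0,0,0],"twist":0},
  ],
  claw=0,
  newtons=40,
)

```text
t: 22.95
eef_pos: [0.4688, -0.189, 0.0125]
ee_rot: [163.8, 89.8, -17.9]
force: [0.4, -0.3, 6.7]
finger_gap: 0.009
```

```bash
python3 - <<'E'
from h import *
p,j=st()
E
```

```text
t 22.95 tcp [ 0.4688 -0.189   0.0125] toolx [ 0.003 -0.001 -1.   ] jaw -91.7 F [ 0.4 -0.3  6.7] gap 0.009 q [ 25.1  26.5  -6.5 108.8   4.1  44.8 -75.3]
```

Request:
drive_tool(
  commands=[
    {"translation":[0,0,0.01],"twist":0},
    {"translation":[0,0,0.03],"twist":0},
    {"translation":[0,0,0.04],"twist":0},
    {"translation":[0,0,0.04],"twist":0},
    {"translation":[0.01,0.027,0.02],"twist":7.7},
  ],
)

```text
t: 23.45
eef_pos: [0.4772, -0.1675, 0.1549]
ee_rot: [116.8, 89.6, -57.5]
force: [1.6, -0.6, -1.4]
finger_gap: 0.0086
```

Request:
drive_tool(
  commands=[
    {"translation":[0.01,0.027,0],"twist":7.7},
    {"translation":[0.01,0.027,0],"twist":7.7},
    {"translation":[0.01,0.027,0],"twist":7.7},
    {"translation":[0.01,0.027,0],"twist":7.7},
    {"translation":[0.01,0.027,0],"twist":7.7},
  ],
)

```text
t: 23.95
eef_pos: [0.5268, -0.0258, 0.1511]
ee_rot: [-7.4, 89.9, -142.6]
force: [-0.1, 0.0, -1.2]
finger_gap: 0.0083
```

Request:
drive_tool(
  commands=[
    {"translation":[0.01,0.027,0],"twist":7.7},
    {"translation":[0.01,0.027,0],"twist":7.7},
    {"translation":[0.01,0.027,0],"twist":7.7},
    {"translation":[0.01,0.027,0],"twist":7.7},
    {"translation":[0.01,0.027,0],"twist":7.7},
  ],
)

```text
t: 24.45
eef_pos: [0.577, 0.1088, 0.1509]
ee_rot: [-31.8, 89.9, -128.4]
force: [0.1, -0.2, -1.9]
finger_gap: 0.009
```

Request:
drive_tool(
  commands=[
    {"translation":[0.01,0.027,0],"twist":7.7},
    {"translation":[0.01,0.027,0],"twist":7.7},
    {"translation":[0.01,0.027,0],"twist":7.7},
    {"translation":[0.01,0.027,0],"twist":7.7},
    {"translation":[0,0,0],"twist":0},
  ],
)

```text
t: 24.95
eef_pos: [0.6161, 0.2222, 0.1505]
ee_rot: [173.4, 89.7, 107.6]
force: [-1.4, 0.8, -2.1]
finger_gap: 0.0087
```

```bash
python3 - <<'E'
from h import *
p,j=st();print(dc(p))
E
```

```text
t 24.95 tcp [0.6161 0.2222 0.1505] toolx [-0.002  0.005 -1.   ] jaw 24.3 F [-1.4  0.8 -2.1] gap 0.0087 q [ -0.6  37.3 -35.   74.3  20.8  74.7 -11.1]
[-90.9 -66.9]
```

Request:
drive_tool(
  commands=[
    {"translation":[0,0,-0.03],"twist":0},
    {"translation":[0,0,-0.03],"twist":0},
    {"translation":[0,0,-0.028],"twist":0},
    {"translation":[-0.003,0.009,0],"twist":0},
    {"translation":[-0.004,0.009,0],"twist":-0.3},
  ],
)

```text
t: 25.45
eef_pos: [0.61, 0.2339, 0.0629]
ee_rot: [-75.1, 89.9, -141.7]
force: [1.2, 0.8, -0.5]
finger_gap: 0.0084
```

Request:
drive_tool(
  commands=[
    {"translation":[0,0,-0.008],"twist":0},
    {"translation":[0,0,-0.004],"twist":0},
    {"translation":[0,0,-0.002],"twist":0},
    {"translation":[0,0,0],"twist":0},
    {"translation":[0,0,0],"twist":0},
  ],
)

```text
t: 25.95
eef_pos: [0.6107, 0.2339, 0.0492]
ee_rot: [52.2, 90.0, -14.3]
force: [0.8, -0.4, -1.7]
finger_gap: 0.0088
```

```bash
python3 - <<'E'
from h import *
p,j=st();print(dc(p))
b=env.capture('scene');plate('scene',b,-115,0)
E
```

```text
t 25.95 tcp [0.6107 0.2339 0.0492] toolx [ 0.001 -0.    -1.   ] jaw 23.5 F [ 0.8 -0.4 -1.7] gap 0.0088 q [ -2.6  42.3 -32.7  81.   24.   63.7 -15.7]
[-77.9 -66.7]
scene -144 -92.5 -43.5 49.5
scene -136 -94.0 -41.0 53.5
scene -128 -94.0 -40.5 32.0
scene -120 -93.5 -41.0 39.0
scene -112 -93.5 -40.5 53.5
scene -104 -93.5 -41.0 26.0
scene -96 -93.5 -41.0 53.0
scene -88 -93.5 -40.0 48.5
scene -80 -93.5 -17.0 70.0
scene -72 -94.0 -16.0 42.5
scene -64 -94.0 -15.5 23.0
scene -56 -94.0 -85.5 9.0
scene -32 -91.0 -63.0 13.5
scene -24 -92.5 -77.0 16.0
scene -16 -87.5 -68.0 19.5
scene -8 -4.0 -0.5 4.0
scene 0 -11.5 -6.0 6.0
scene 8 -17.0 -14.0 3.5
scene 16 -1.5 -0.5 1.5
scene 24 -7.5 -0.5 7.5
scene 32 -10.5 -0.5 10.5
scene 40 -13.0 -0.5 13.0
scene 48 -13.0 -0.5 13.0
scene 56 -11.0 -0.5 11.0
scene 64 -7.5 -0.5 7.5
scene 72 -2.5 -0.5 2.5
```

Request:
drive_tool(
  commands=[
    {"translation":[-0.002,0.0035,0.001],"twist":0.4},
    {"translation":[-0.002,0.0035,0],"twist":0},
    {"translation":[0,0,-0.002],"twist":0},
    {"translation":[0,0,-0.001],"twist":0},
    {"translation":[0,0,0],"twist":0},
  ],
)

```text
t: 26.5
eef_pos: [0.6057, 0.2434, 0.0486]
ee_rot: [148.0, 89.9, 82.0]
force: [-2.0, 1.1, 5.8]
finger_gap: 0.0083
```

Request:
drive_tool(
  commands=[
    {"translation":[0,0,0],"twist":0},
    {"translation":[0,0,0],"twist":0},
    {"translation":[0,0,0],"twist":0},
    {"translation":[0,0,0],"twist":0},
    {"translation":[0,0,0],"twist":0},
  ],
  claw=0.25,
)

```text
t: 27.0
eef_pos: [0.6062, 0.2412, 0.0467]
ee_rot: [-60.8, 90.0, -126.9]
force: [0.3, -0.1, 0.1]
finger_gap: 0.0213
```

Request:
drive_tool(
  commands=[
    {"translation":[0,0,0.01],"twist":0},
    {"translation":[0,0,0.035],"twist":0},
    {"translation":[0.016,-0.036,0.01],"twist":0},
    {"translation":[0.016,-0.036,0],"twist":0},
    {"translation":[0.009,-0.02,0],"twist":0},
  ],
)

```text
t: 27.5
eef_pos: [0.6499, 0.1445, 0.1035]
ee_rot: [27.2, 89.7, -39.1]
force: [0.7, -0.8, 0.3]
finger_gap: 0.0217
```

```bash
python3 - <<'E'
from h import *
p,j=st();print(dc(p))
b=env.capture('scene');plate('scene',b,-115,0)
E
```

```text
t 27.5 tcp [0.6499 0.1445 0.1035] toolx [ 0.004 -0.003 -1.   ] jaw 23.7 F [ 0.7 -0.8  0.3] gap 0.0217 q [  5.4  40.4 -33.3  75.8  22.5  70.1  -5.5]
[-175.6  -66.2]
scene -160 -56.5 -17.5 8.5
scene -152 -50.5 -43.0 8.0
scene -128 -93.0 -69.0 24.5
scene -120 -92.5 -48.5 29.5
scene -112 -92.0 -59.0 30.0
scene -104 -93.0 -35.0 49.5
scene -96 -92.5 -31.5 50.0
scene -88 -93.0 -40.0 53.5
scene -80 -93.0 -40.5 29.0
scene -72 -93.0 -19.5 74.0
scene -64 -93.5 -15.5 61.0
scene -56 -94.0 -15.0 38.0
scene -48 -93.5 -15.5 53.5
scene -40 -94.0 -15.5 38.5
scene -32 -94.5 -16.0 53.0
scene -24 -94.0 -15.5 61.5
scene -16 -94.5 -16.0 26.5
scene -8 -93.5 -16.0 78.0
```

Request:
drive_tool(
  commands=[
    {"translation":[-0.005,-0.002,-0.03],"twist":0},
    {"translation":[0,0,-0.025],"twist":0},
    {"translation":[0,0,-0.01],"twist":0},
    {"translation":[-0.004,0.009,0],"twist":0},
    {"translation":[-0.004,0.009,0],"twist":0},
  ],
  claw=0,
)

```text
t: 28.05
eef_pos: [0.6346, 0.1669, 0.0381]
ee_rot: [107.8, 89.9, 41.8]
force: [0.1, 0.2, -0.4]
finger_gap: -0.0
```

Request:
drive_tool(
  commands=[
    {"translation":[-0.004,0.009,0],"twist":0},
    {"translation":[-0.004,0.009,0],"twist":0},
    {"translation":[-0.004,0.009,0],"twist":0},
    {"translation":[-0.004,0.009,0],"twist":0},
    {"translation":[-0.002,0.005,0],"twist":0},
  ],
)

```text
t: 28.55
eef_pos: [0.6154, 0.2082, 0.0372]
ee_rot: [160.7, 90.0, 94.8]
force: [0.4, -0.5, -1.1]
finger_gap: 0.0
```

```bash
python3 - <<'E'
from h import *
p,j=st();print(dc(p))
b=env.capture('scene');plate('scene',b,-115,0)
E
```

```text
t 28.55 tcp [0.6154 0.2082 0.0372] toolx [-0.     0.001 -1.   ] jaw 24.0 F [ 0.4 -0.5 -1.1] gap 0.0 q [ -0.2  42.6 -32.5  82.4  24.2  62.1 -13.2]
[-103.4  -60.6]
scene -112 -63.5 -60.0 4.0
scene -104 -57.0 -52.5 5.0
scene -88 -92.5 -82.0 11.0
scene -72 -74.5 -70.0 5.0
scene -64 -91.0 -76.0 15.5
scene -56 -88.5 -59.5 22.5
scene -48 -93.0 -62.5 25.0
scene -40 -93.5 -4.5 20.5
scene -32 -94.0 -13.0 48.5
scene -24 -94.0 -0.5 30.5
scene -16 -94.5 -0.5 40.5
scene -8 -94.0 -0.5 41.5
scene 0 -94.5 -0.5 53.0
scene 8 -94.5 -0.5 59.5
scene 16 -94.5 -0.5 72.5
scene 24 -95.0 -0.5 61.0
scene 32 -93.5 -0.5 80.5
```

Request:
drive_tool(
  commands=[
    {"translation":[-0.002,0.005,0.001],"twist":0},
    {"translation":[-0.002,0.005,0],"twist":0},
    {"translation":[-0.002,0.005,0],"twist":0},
    {"translation":[0,0,0],"twist":0},
    {"translation":[0,0,0],"twist":0},
  ],
)

```text
t: 29.1
eef_pos: [0.6101, 0.2218, 0.038]
ee_rot: [148.5, 90.0, 82.5]
force: [0.1, 0.2, 0.1]
finger_gap: -0.0
```

```bash
python3 - <<'E'
from h import *
p,j=st();print(dc(p))
b=env.capture('scene');plate('scene',b,-115,-13)
E
```

```text
t 29.1 tcp [0.6101 0.2218 0.038 ] toolx [ 0.  0. -1.] jaw 23.9 F [0.1 0.2 0.1] gap -0.0 q [ -1.5  42.5 -32.5  82.4  24.2  62.1 -14.6]
[-88.8 -61.3]
scene -96 -64.5 -58.0 7.0
scene -88 -58.0 -53.0 5.5
scene -72 -93.5 -82.5 11.5
scene -48 -91.5 -84.0 8.0
scene -40 -87.5 -82.0 6.0
scene -32 -94.0 -64.5 22.5
scene -24 -94.0 -81.5 13.0
scene -16 -94.5 -13.5 47.5
scene -8 -94.0 -47.5 28.0
scene 0 -94.5 -44.0 31.0
scene 8 -94.5 -39.5 29.5
scene 16 -94.5 -30.0 39.5
scene 24 -94.5 -13.5 48.0
scene 32 -95.0 -19.0 60.0
scene 40 -95.0 -17.0 64.5
scene 48 -94.0 -17.5 77.0
```

Request:
drive_tool(
  commands=[
    {"translation":[-0.002,0.004,0],"twist":0},
    {"translation":[-0.001,0.003,0],"twist":0},
    {"translation":[-0.001,0.003,0],"twist":0},
    {"translation":[-0.001,0.001,0],"twist":0},
    {"translation":[0,0,0],"twist":0},
  ],
)

```text
t: 29.65
eef_pos: [0.6049, 0.2332, 0.038]
ee_rot: [164.2, 90.0, 98.2]
force: [0.2, 0.6, 0.8]
finger_gap: -0.0001
```

```bash
python3 - <<'E'
from h import *
p,j=st();print(dc(p))
b=env.capture('scene');plate('scene',b,-115,-13)
E
```

```text
t 29.65 tcp [0.6049 0.2332 0.038 ] toolx [-0.     0.001 -1.   ] jaw 24.0 F [0.2 0.6 0.8] gap -0.0001 q [ -2.5  42.4 -32.6  82.6  24.2  62.1 -15.7]
[-76.2 -61.1]
scene -80 -62.0 -55.0 7.5
scene -64 -94.5 -76.5 18.5
scene -56 -95.0 -84.5 11.0
scene -32 -93.5 -84.5 9.5
scene -16 -94.5 -84.5 10.5
scene -8 -95.0 -54.5 41.0
scene 0 -95.0 -14.0 30.0
scene 8 -95.0 -49.0 26.0
scene 16 -95.0 -40.5 30.0
scene 24 -95.0 -36.0 28.5
scene 32 -95.0 -28.0 42.0
scene 40 -95.0 -22.5 55.5
scene 48 -95.0 -17.5 23.0
scene 56 -95.0 -17.5 78.0
```

Request:
drive_tool(
  commands=[
    {"translation":[0,0,0.01],"twist":0},
    {"translation":[0.003,0.005,0],"twist":0},
    {"translation":[0.0025,0.005,0],"twist":0},
    {"translation":[0,0,-0.007],"twist":0},
    {"translation":[0,0,-0.003],"twist":0},
  ],
)

```text
t: 30.2
eef_pos: [0.6104, 0.2443, 0.0378]
ee_rot: [159.9, 89.9, 93.9]
force: [-0.6, 0.5, 8.8]
finger_gap: -0.0001
```

Request:
drive_tool(
  commands=[
    {"translation":[0,0,-0.002],"twist":0},
    {"translation":[0,0,-0.002],"twist":0},
    {"translation":[0,0,-0.002],"twist":0},
    {"translation":[0,0,0],"twist":0},
    {"translation":[0,0,0],"twist":0},
  ],
)

```text
t: 30.7
eef_pos: [0.6104, 0.2434, 0.0361]
ee_rot: [89.3, 89.9, 23.3]
force: [-6.7, -2.2, 19.3]
finger_gap: 0.0004
```

```bash
python3 - <<'E'
from h import *
p,j=st();print(dc(p))
E
```

```text
t 30.7 tcp [0.6104 0.2434 0.0361] toolx [ 0.001  0.    -1.   ] jaw 23.9 F [-6.7 -2.2 19.3] gap 0.0004 q [ -3.6  43.4 -32.4  81.   24.5  62.6 -16.2]
[-69.2 -70.3]
```

Request:
drive_tool(
  commands=[
    {"translation":[0,0,0.02],"twist":0},
    {"translation":[0.005,-0.012,0.04],"twist":0},
    {"translation":[0,-0.025,0.03],"twist":-7.5},
    {"translation":[-0.004,-0.025,0],"twist":-7.5},
    {"translation":[-0.004,-0.025,0],"twist":-7.5},
  ],
  claw=0.4,
)

```text
t: 31.2
eef_pos: [0.6081, 0.154, 0.1227]
ee_rot: [72.9, 89.9, -16.0]
force: [-0.3, -0.0, -0.1]
finger_gap: 0.0344
```

Request:
drive_tool(
  commands=[
    {"translation":[-0.004,-0.028,0],"twist":-7.5},
    {"translation":[-0.004,-0.028,0],"twist":-7.5},
    {"translation":[-0.004,-0.028,0],"twist":-7.5},
    {"translation":[-0.004,-0.028,0],"twist":-7.5},
    {"translation":[-0.004,-0.028,0],"twist":-7.5},
  ],
)

```text
t: 31.7
eef_pos: [0.5867, 0.0134, 0.1211]
ee_rot: [-25.1, 89.9, -151.5]
force: [-0.1, 0.4, 0.1]
finger_gap: 0.0343
```

Request:
drive_tool(
  commands=[
    {"translation":[-0.003,-0.028,0],"twist":-7.5},
    {"translation":[-0.003,-0.028,-0.02],"twist":-8},
    {"translation":[0,0,-0.015],"twist":0},
    {"translation":[0,0,0],"twist":0},
    {"translation":[0,0,0],"twist":0},
  ],
)

```text
t: 32.2
eef_pos: [0.5812, -0.0399, 0.0865]
ee_rot: [-65.6, 89.9, 152.9]
force: [-0.4, 0.4, 0.1]
finger_gap: 0.0343
```

```bash
python3 - <<'E'
from h import *
p,j=st()
T=[env.capture('top')];S=[env.capture('scene') for _ in range(2)]
plate('scene',S[0],-115,-10)
o=disp_view(T,S,'pics/p5.png',x0=-90,x1=75,s=1.7)
h=o.shape[1]//2; cv2.imwrite('pics/p5.png',cv2.resize(o[:,h:],None,fx=1.6,fy=1.6))
k,l,s,c=cv2.connectedComponentsWithStats(mask(S[0],'red'))
for a in range(1,k):
    if s[a,4]>9: print(s[a],ray('scene',c[a],.02).round(4))
E
```

```text
t 32.2 tcp [ 0.5812 -0.0399  0.0865] toolx [-0.001  0.001 -1.   ] jaw -51.5 F [-0.4  0.4  0.1] gap 0.0343 q [ 14.   29.4 -16.5  92.1   9.2  59.9 -56.7]
scene -64 -96.0 -42.5 54.0
scene -56 -95.5 -42.5 28.5
scene -48 -95.5 -42.5 53.5
scene -40 -95.5 -42.5 52.5
scene -32 -95.5 -42.5 29.0
scene -24 -95.5 -42.5 53.5
scene -16 -95.0 -42.5 28.0
scene -8 -95.5 -18.5 77.5
scene 0 -95.5 -18.0 60.0
scene 8 -95.0 -17.5 41.5
scene 16 -95.5 -17.0 53.5
scene 24 -95.0 -17.5 34.0
scene 32 -95.0 -17.5 52.5
scene 40 -95.0 -17.5 61.0
scene 48 -95.0 -17.5 23.0
scene 56 -95.0 -17.0 78.5
[212 151   7   7  34] [ 0.1901 -0.3387  0.02  ]
[164 172   7  10  31] [ 0.3419 -0.5033  0.02  ]
[386 212   6   8  25] [0.3887 0.3519 0.02  ]
[ 78 214  14   6  66] [ 0.5707 -0.741   0.02  ]
[362 219  11   8  59] [0.4298 0.2747 0.02  ]
[212 236  10   9  70] [ 0.5888 -0.247   0.02  ]
[275 246   8  12  61] [ 0.597  -0.0299  0.02  ]
[380 252  13   9  67] [0.5561 0.3313 0.02  ]
```

View pics/p5.png

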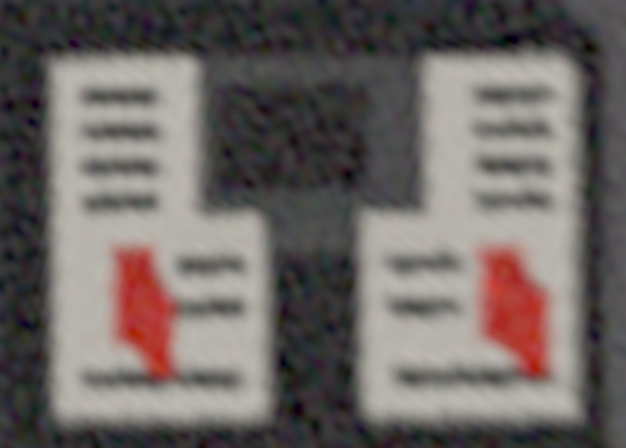

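The rectified crop shows both side grates straight and seated either side of the hanger gap, with fronts aligned. I'll pick the T next.

Request:
drive_tool(
  commands=[
    {"translation":[0,-0.002,-0.03],"twist":0},
    {"translation":[0,0,-0.03],"twist":0},
    {"translation":[0,0,-0.01],"twist":0},
    {"translation":[0,0,-0.004],"twist":0},
    {"translation":[0,0,0],"twist":0},
  ],
)

```text
t: 32.85
eef_pos: [0.5824, -0.0422, 0.0135]
ee_rot: [149.6, 89.9, 8.0]
force: [-0.2, -0.8, -0.4]
finger_gap: 0.0339
```

Request:
drive_tool(
  commands=[
    {"translation":[0,0,0],"twist":0},
    {"translation":[0,0,0],"twist":0},
    {"translation":[0,0,0],"twist":0},
    {"translation":[0,0,0],"twist":0},
    {"translation":[0,0,0],"twist":0},
  ],
  claw=0,
  newtons=40,
)

```text
t: 33.35
eef_pos: [0.5832, -0.0425, 0.0146]
ee_rot: [140.2, 89.8, -1.4]
force: [-0.3, -0.0, 5.7]
finger_gap: 0.0092
```

```bash
python3 - <<'E'
from h import *
p,j=st()
E
```

```text
t 33.35 tcp [ 0.5832 -0.0425  0.0146] toolx [ 0.003 -0.    -1.   ] jaw -51.6 F [-0.3 -0.   5.7] gap 0.0092 q [ 13.4  34.4 -15.4  95.6  11.1  51.3 -57.9]
```

Request:
drive_tool(
  commands=[
    {"translation":[0,0,0.01],"twist":0},
    {"translation":[0,0,0.03],"twist":0},
    {"translation":[0,0,0.04],"twist":0},
    {"translation":[-0.003,0.024,0.03],"twist":7.6},
    {"translation":[-0.003,0.024,0],"twist":7.6},
  ],
)

```text
t: 33.85
eef_pos: [0.5794, 0.0049, 0.1285]
ee_rot: [121.9, 89.4, -4.4]
force: [0.2, 0.9, -1.4]
finger_gap: 0.0089
```

Request:
drive_tool(
  commands=[
    {"translation":[-0.003,0.024,0],"twist":7.6},
    {"translation":[-0.003,0.024,0],"twist":7.6},
    {"translation":[-0.003,0.024,0],"twist":7.6},
    {"translation":[-0.003,0.024,0],"twist":7.6},
    {"translation":[-0.003,0.024,0],"twist":7.6},
  ],
)

```text
t: 34.35
eef_pos: [0.56, 0.1258, 0.1229]
ee_rot: [-44.4, 89.9, -132.5]
force: [0.2, -0.2, -0.4]
finger_gap: 0.0087
```

Request:
drive_tool(
  commands=[
    {"translation":[-0.003,0.024,0],"twist":7.6},
    {"translation":[-0.003,0.024,0],"twist":7.6},
    {"translation":[-0.002,0.02,0],"twist":7.4},
    {"translation":[0,0,-0.03],"twist":0},
    {"translation":[0,0,0],"twist":0},
  ],
)

```text
t: 34.85
eef_pos: [0.5493, 0.1921, 0.0894]
ee_rot: [-89.2, 89.5, -154.9]
force: [-1.2, -1.7, -2.1]
finger_gap: 0.0089
```

```bash
python3 - <<'E'
from h import *
p,j=st();print(dc(p))
E
```

```text
t 34.85 tcp [0.5493 0.1921 0.0894] toolx [-0.008 -0.004 -1.   ] jaw 24.3 F [-1.2 -1.7 -2.1] gap 0.0089 q [  3.3  32.9 -35.3  91.1  20.6  63.1 -12.9]
[-91.2   6.4]
```

Request:
drive_tool(
  commands=[
    {"translation":[0,0.006,0],"twist":-0.3},
    {"translation":[-0.001,0.007,-0.015],"twist":0},
    {"translation":[-0.001,0.007,-0.017],"twist":0},
    {"translation":[0,0,0],"twist":0},
    {"translation":[0,0,0],"twist":0},
  ],
)

```text
t: 35.35
eef_pos: [0.5507, 0.2135, 0.0609]
ee_rot: [-55.3, 90.0, -121.4]
force: [0.5, 0.1, -0.8]
finger_gap: 0.0089
```

```bash
python3 - <<'E'
from h import *
p,j=st();print(dc(p))
b=env.capture('scene');cv2.imwrite('pics/t1.png',b);plate('scene',b,-41,41,z=.049);plate('scene',b,-70,70,z=.049)
E
```

```text
t 35.35 tcp [0.5507 0.2135 0.0609] toolx [-0. -0. -1.] jaw 23.9 F [ 0.5  0.1 -0.8] gap 0.0089 q [  0.6  35.3 -34.4  91.8  22.2  59.9 -16.2]
[-72.2  -3.6]
scene -88 -41.0 40.5 82.0
scene -80 29.5 40.5 11.5
scene -72 -41.0 40.5 66.5
scene -64 -40.5 7.5 24.0
scene -56 -40.0 -21.5 14.0
scene -48 -40.5 -22.0 14.0
scene -40 -40.0 -22.0 13.5
scene -32 -41.0 -24.5 17.0
scene -24 2.5 7.0 5.0
scene -16 -41.0 -24.0 17.5
scene -8 -41.0 2.5 26.5
scene 0 -32.0 3.0 30.0
scene 8 -41.0 21.0 62.5
scene 16 -31.5 23.5 50.0
scene 24 -41.0 30.0 37.5
scene 32 -41.0 36.0 42.5
scene 40 -33.5 25.5 25.5
scene 48 -41.0 40.5 47.5
scene -88 -52.0 47.0 99.5
scene -80 -52.0 47.5 28.5
scene -72 -70.0 69.5 124.5
scene -64 -63.5 54.0 55.5
scene -56 -70.0 69.5 49.0
scene -48 -62.5 -22.0 31.0
scene -40 -70.0 -22.0 38.0
scene -32 -70.0 -24.5 46.0
scene -24 -63.0 7.0 21.5
scene -16 -70.0 -24.0 46.5
scene -8 -62.5 2.5 48.0
scene 0 -60.0 3.0 37.0
scene 8 -56.0 69.5 82.5
scene 16 -31.5 65.5 57.5
scene 24 -54.0 61.5 55.5
scene 32 -54.0 36.0 55.5
scene 40 -33.5 69.5 26.0
scene 48 -70.0 69.5 86.5
scene 56 67.0 69.5 3.0
scene 64 68.5 69.5 1.5
```

Request:
drive_tool(
  commands=[
    {"translation":[-0.003,0,0],"twist":0},
    {"translation":[0,0,-0.006],"twist":0},
    {"translation":[0,0,-0.004],"twist":0},
    {"translation":[0,0,0],"twist":0},
    {"translation":[0,0,0],"twist":0},
  ],
)

```text
t: 35.9
eef_pos: [0.5477, 0.2132, 0.0507]
ee_rot: [-66.8, 90.0, -132.8]
force: [1.2, 0.5, -0.9]
finger_gap: 0.009
```

Request:
drive_tool(
  commands=[
    {"translation":[0,0,-0.002],"twist":0},
    {"translation":[0,0,-0.001],"twist":0},
    {"translation":[0,0,0],"twist":0},
    {"translation":[0,0,0],"twist":0},
    {"translation":[0,0,0],"twist":0},
  ],
)

```text
t: 36.4
eef_pos: [0.5476, 0.2135, 0.0504]
ee_rot: [9.5, 89.9, -56.5]
force: [-4.0, -2.5, 11.7]
finger_gap: 0.0086
```

```bash
python3 - <<'E'
from h import *
p,j=st();print(dc(p))
E
```

```text
t 36.4 tcp [0.5476 0.2135 0.0504] toolx [ 0.001 -0.001 -1.   ] jaw 23.9 F [-4.  -2.5 11.7] gap 0.0086 q [  0.4  35.7 -34.1  92.8  22.7  58.5 -16.8]
[-71.   -0.8]
```

Request:
drive_tool(
  commands=[
    {"translation":[0,0,0.002],"twist":0},
    {"translation":[0,0,0],"twist":0},
    {"translation":[0,0,0],"twist":0},
    {"translation":[0,0,0],"twist":0},
    {"translation":[0,0,0],"twist":0},
  ],
  claw=0.25,
)

```text
t: 36.9
eef_pos: [0.5476, 0.2133, 0.0495]
ee_rot: [-100.0, 90.0, -166.1]
force: [-0.5, 0.0, -0.4]
finger_gap: 0.0215
```

Request:
drive_tool(
  commands=[
    {"translation":[0,0,0.01],"twist":0},
    {"translation":[0,0,0.035],"twist":0},
    {"translation":[0.013,-0.028,0.01],"twist":0},
    {"translation":[0.013,-0.028,0],"twist":0},
    {"translation":[0,0,0],"twist":0},
  ],
)

```text
t: 37.4
eef_pos: [0.5773, 0.1505, 0.1058]
ee_rot: [13.3, 89.7, -53.3]
force: [0.8, -0.2, -0.4]
finger_gap: 0.0215
```

```bash
python3 - <<'E'
from h import *
p,j=st();print(dc(p))
S=[env.capture('scene') for _ in range(2)]
o=disp_view(S,S,'pics/p6.png',x0=-110,x1=75); h=o.shape[1]//2; cv2.imwrite('pics/p6.png',cv2.resize(o[:,h:],None,fx=1.7,fy=1.7))
E
```

```text
t 37.4 tcp [0.5773 0.1505 0.1058] toolx [ 0.004 -0.005 -1.   ] jaw 23.4 F [ 0.8 -0.2 -0.4] gap 0.0215 q [  7.   32.9 -34.8  88.3  20.4  65.1  -8.7]
[-140.6   -2.3]
```

View pics/p6.png

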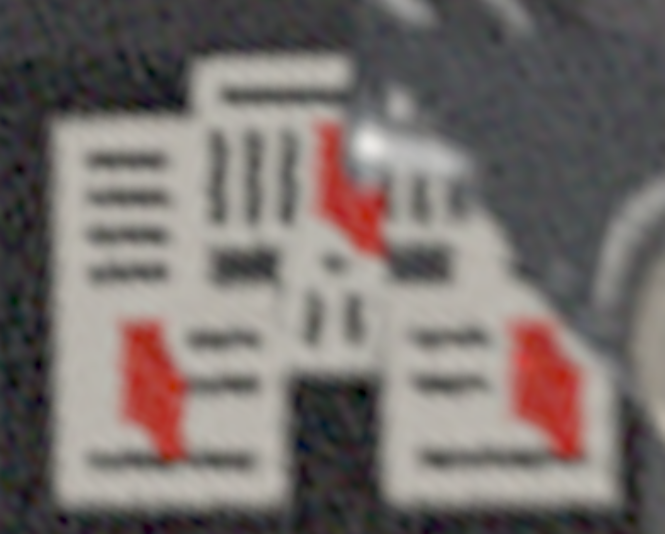

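The crop shows the T straight, its stem entering the slot between the side grates and its front at x'≈-91 (row 55). That leaves 26 mm to push.

Request:
drive_tool(
  commands=[
    {"translation":[-0.002,-0.001,-0.03],"twist":0.5},
    {"translation":[0,0,-0.03],"twist":0},
    {"translation":[0,0,-0.0065],"twist":0},
    {"translation":[-0.004,0.009,0],"twist":0},
    {"translation":[-0.004,0.009,0],"twist":0},
  ],
  claw=0,
)

```text
t: 38.0
eef_pos: [0.564, 0.1765, 0.0397]
ee_rot: [113.8, 89.9, 48.3]
force: [-0.5, -0.2, -0.2]
finger_gap: -0.0
```

Request:
drive_tool(
  commands=[
    {"translation":[-0.004,0.009,0],"twist":0},
    {"translation":[-0.004,0.009,0],"twist":0},
    {"translation":[-0.002,0.005,0],"twist":0},
    {"translation":[-0.002,0.005,0],"twist":0},
    {"translation":[0,0,0],"twist":0},
  ],
)

```text
t: 38.5
eef_pos: [0.5515, 0.2035, 0.0388]
ee_rot: [118.7, 89.9, 53.2]
force: [0.1, -0.3, 0.2]
finger_gap: -0.0001
```

```bash
python3 - <<'E'
from h import *
p,j=st();print(dc(p))
b=env.capture('scene');plate('scene',b,-18,18)
E
```

```text
t 38.5 tcp [0.5515 0.2035 0.0388] toolx [ 0.001  0.001 -1.   ] jaw 24.5 F [ 0.1 -0.3  0.2] gap -0.0001 q [  1.2  36.5 -33.7  93.4  23.1  57.2 -15.5]
[-81.7  -0.3]
scene -88 -2.5 5.0 8.0
scene -80 5.0 11.5 7.0
scene -72 -18.0 -14.0 4.5
scene -64 -18.0 -17.5 1.0
scene -24 -12.5 -10.0 3.0
scene -16 -18.0 -5.5 13.0
scene -8 -18.0 3.5 22.0
scene 0 -18.0 17.5 36.0
scene 8 -18.0 17.5 36.0
scene 16 -18.0 17.5 25.5
scene 24 -18.0 17.5 32.5
scene 32 -18.0 17.5 36.0
scene 40 -18.0 -17.5 1.0
scene 48 -18.0 -17.0 1.5
scene 56 -18.0 -17.0 1.5
```

Sliding freely. 5 mm more, then press.

Request:
drive_tool(
  commands=[
    {"translation":[-0.001,0.002,0],"twist":0},
    {"translation":[-0.001,0.002,0],"twist":0},
    {"translation":[-0.0005,0.001,0],"twist":0},
    {"translation":[0,0,0],"twist":0},
    {"translation":[0,0,0],"twist":0},
  ],
)

```text
t: 39.05
eef_pos: [0.5492, 0.2074, 0.0384]
ee_rot: [176.8, 90.0, 111.2]
force: [0.0, 0.7, -1.0]
finger_gap: -0.0
```

```bash
python3 - <<'E'
from h import *
p,j=st();print(dc(p))
b=env.capture('scene');plate('scene',b,-55,18)
E
```

```text
t 39.05 tcp [0.5492 0.2074 0.0384] toolx [-0.  0. -1.] jaw 24.4 F [ 0.   0.7 -1. ] gap -0.0 q [  0.8  36.4 -33.7  93.5  23.1  57.2 -16. ]
[-77.2   0.2]
scene -80 1.0 16.0 15.5
scene -64 -55.0 -12.0 43.5
scene -56 -55.0 -38.5 17.0
scene -48 -55.0 -25.0 30.5
scene -40 -55.0 -30.5 19.5
scene -32 -55.0 -31.5 19.5
scene -24 -55.0 -31.0 19.0
scene -16 -55.0 -9.5 32.0
scene -8 -55.0 1.0 56.5
scene 0 -55.0 17.5 68.0
scene 8 -55.0 17.5 56.0
scene 16 -50.5 17.5 61.0
scene 24 -48.0 17.5 41.0
scene 32 -49.0 17.5 67.0
scene 40 -49.0 17.5 35.0
scene 48 -28.0 -17.5 11.0
scene 56 -55.0 -16.5 39.0
```

Request:
drive_tool(
  commands=[
    {"translation":[0,0,0.01],"twist":0},
    {"translation":[-0.002,0.004,0],"twist":0},
    {"translation":[-0.0015,0.004,0],"twist":0},
    {"translation":[0,0,-0.007],"twist":0},
    {"translation":[0,0,-0.003],"twist":0},
  ],
)

```text
t: 39.6
eef_pos: [0.545, 0.2165, 0.038]
ee_rot: [-171.9, 89.9, 122.6]
force: [-1.9, 2.1, 5.9]
finger_gap: -0.0001
```

Request:
drive_tool(
  commands=[
    {"translation":[0,0,-0.002],"twist":0},
    {"translation":[0,0,-0.002],"twist":0},
    {"translation":[0,0,-0.003],"twist":0},
    {"translation":[0,0,0],"twist":0},
    {"translation":[0,0,0],"twist":0},
  ],
)

```text
t: 40.1
eef_pos: [0.5454, 0.2159, 0.036]
ee_rot: [-1.4, 89.9, -67.0]
force: [-9.2, -4.0, 27.6]
finger_gap: -0.0003
```

Request:
drive_tool(
  commands=[
    {"translation":[0,0,0.02],"twist":0},
    {"translation":[0.008,-0.018,0.035],"twist":0},
    {"translation":[0.008,-0.018,0.02],"twist":8},
    {"translation":[0,0,0],"twist":8.5},
    {"translation":[0,0,0],"twist":8.5},
  ],
  claw=0,
)

```text
t: 40.6
eef_pos: [0.5628, 0.1775, 0.1067]
ee_rot: [-0.9, 89.9, -41.3]
force: [-0.6, 0.8, -0.3]
finger_gap: -0.0002
```

```bash
python3 - <<'E'
from h import *
p,j=st();print(dc(p))
b=env.capture('scene');plate('scene',b,-115,115)
E
```

```text
t 40.6 tcp [0.5628 0.1775 0.1067] toolx [ 0.001 -0.001 -1.   ] jaw 49.6 F [-0.6  0.8 -0.3] gap -0.0002 q [  8.4  33.9 -41.2  89.1  23.8  66.   11.9]
[-1.1e+02 -1.0e-01]
scene -88 35.5 39.0 4.0
scene -80 27.5 48.0 16.5
scene -72 36.0 43.0 7.5
scene -64 -96.0 26.5 123.0
scene -56 -95.5 13.5 62.0
scene -48 -95.5 19.0 95.5
scene -40 -96.0 14.0 73.5
scene -32 -95.5 -11.0 46.5
scene -24 -95.5 -10.0 70.5
scene -16 -95.0 -10.0 48.0
scene -8 -95.5 114.5 104.5
scene 0 -95.5 113.5 122.5
scene 8 -95.0 106.5 100.5
scene 16 -95.5 102.0 125.5
scene 24 -95.0 98.5 92.5
scene 32 -95.5 114.5 132.5
scene 40 -95.0 114.5 156.5
scene 48 -95.5 114.5 54.0
scene 56 -95.0 114.5 163.5
scene 64 112.0 114.5 3.0
scene 72 114.0 114.5 1.0
```

Request:
drive_tool(
  commands=[
    {"translation":[0,0,0],"twist":8},
    {"translation":[0,0,0],"twist":8},
    {"translation":[0,0,0],"twist":8},
    {"translation":[0,0,0],"twist":8},
    {"translation":[0,0,0],"twist":8},
  ],
  claw=1,
)

```text
t: 41.15
eef_pos: [0.5614, 0.1788, 0.1056]
ee_rot: [-136.4, 89.9, -136.8]
force: [-0.4, 0.6, -0.1]
finger_gap: 0.0723
```

Request:
drive_tool(
  commands=[
    {"translation":[0,0,0],"twist":8},
    {"translation":[0,0,0],"twist":8},
    {"translation":[0,0,0],"twist":8},
    {"translation":[-0.006,0.013,0],"twist":0.5},
    {"translation":[-0.005,0.013,0],"twist":0},
  ],
)

```text
t: 41.65
eef_pos: [0.5499, 0.2061, 0.1058]
ee_rot: [144.5, 89.9, 168.2]
force: [-1.3, 1.5, 0.1]
finger_gap: 0.0858
```

Request:
drive_tool(
  commands=[
    {"translation":[0,0,-0.025],"twist":0},
    {"translation":[0,0,-0.02],"twist":0},
    {"translation":[0,0,-0.005],"twist":0},
    {"translation":[0,0,0],"twist":0},
    {"translation":[0,0,0],"twist":0},
  ],
)

```text
t: 42.15
eef_pos: [0.551, 0.2065, 0.0574]
ee_rot: [14.4, 89.9, 38.3]
force: [0.1, 1.4, 0.4]
finger_gap: 0.0856
```

```bash
python3 - <<'E'
from h import *
p,j=st();print(dc(p))
E
```

```text
t 42.15 tcp [0.551  0.2065 0.0574] toolx [ 0.001  0.001 -1.   ] jaw 113.9 F [0.1 1.4 0.4] gap 0.0856 q [ 12.4  42.2 -53.6  92.   36.6  64.8  63.7]
[-78.7  -1. ]
```

Request:
drive_tool(
  commands=[
    {"translation":[0,0,-0.003],"twist":0},
    {"translation":[0,0,-0.003],"twist":0},
    {"translation":[0,0,-0.002],"twist":0},
    {"translation":[0,0,0],"twist":0},
    {"translation":[0,0,0],"twist":0},
  ],
)

```text
t: 42.65
eef_pos: [0.5514, 0.2058, 0.0509]
ee_rot: [-12.2, 89.9, 11.7]
force: [-2.2, -3.2, 11.2]
finger_gap: 0.0852
```

```bash
python3 - <<'E'
from h import *
p,j=st();print(dc(p))
E
```

```text
t 42.65 tcp [0.5514 0.2058 0.0509] toolx [ 0.002  0.    -1.   ] jaw 113.9 F [-2.2 -3.2 11.2] gap 0.0852 q [ 12.3  42.6 -53.3  92.3  37.1  64.2  63.4]
[-79.5  -1.1]
```

Request:
drive_tool(
  commands=[
    {"translation":[0,0,-0.002],"twist":0},
    {"translation":[0,0,-0.002],"twist":0},
    {"translation":[0,0,-0.002],"twist":0},
    {"translation":[0,0,0],"twist":0},
    {"translation":[0,0,0],"twist":0},
  ],
)

```text
t: 43.15
eef_pos: [0.5516, 0.206, 0.0505]
ee_rot: [-44.0, 89.8, -20.1]
force: [-11.7, -11.8, 40.9]
finger_gap: 0.0856
```

Request:
drive_tool(
  commands=[
    {"translation":[0,0,-0.001],"twist":0},
    {"translation":[0,0,-0.001],"twist":0},
    {"translation":[0,0,0],"twist":0},
    {"translation":[0,0,0],"twist":0},
    {"translation":[0,0,0],"twist":0},
  ],
)

```text
t: 43.65
eef_pos: [0.5517, 0.2061, 0.0504]
ee_rot: [-47.2, 89.7, -23.3]
force: [-14.6, -14.6, 48.8]
finger_gap: 0.0854
```

Request:
drive_tool(
  commands=[
    {"translation":[0,0,0.008],"twist":0},
    {"translation":[0,0,0.02],"twist":0},
    {"translation":[0,0,0.03],"twist":0},
    {"translation":[0.016,-0.036,0.02],"twist":0},
    {"translation":[0.016,-0.036,0],"twist":0},
  ],
)

```text
t: 44.15
eef_pos: [0.5847, 0.1359, 0.1228]
ee_rot: [-0.4, 89.5, 23.7]
force: [0.4, -0.5, -0.6]
finger_gap: 0.0858
```

Request:
drive_tool(
  commands=[
    {"translation":[0.012,-0.036,0.03],"twist":0},
    {"translation":[0.012,-0.036,0.03],"twist":0},
    {"translation":[0,-0.04,0.02],"twist":0},
    {"translation":[0,-0.03,0],"twist":0},
    {"translation":[0,0,0],"twist":0},
  ],
)

```text
t: 44.65
eef_pos: [0.608, -0.0166, 0.1986]
ee_rot: [-96.5, 89.7, -73.3]
force: [0.2, -1.6, -0.4]
finger_gap: 0.0852
```

```bash
python3 - <<'E'
from h import *
p,j=st()
S=[env.capture('scene') for _ in range(3)];T=[env.capture('top') for _ in range(3)]
plate('scene',S[0],-115,115)
o=disp_view(T,S,'pics/p7.png',x0=-90,x1=75); 
full=cv2.resize(S[0],(391*2,int(384*782/512)))[150:450]
cv2.imwrite('pics/p7.png',np.vstack([o,full[:, :o.shape[1]]]) if full.shape[1]>=o.shape[1] else o)
E
```

```text
t 44.65 tcp [ 0.608  -0.0166  0.1986] toolx [ 0.001 -0.005 -1.   ] jaw 113.3 F [ 0.2 -1.6 -0.4] gap 0.0852 q [ 34.3  36.8 -57.8  78.5  31.2  81.2  90.5]
scene -64 -96.0 96.0 192.5
scene -56 -95.5 96.5 112.5
scene -48 -95.5 95.5 172.5
scene -40 -96.0 96.5 144.5
scene -32 -95.5 96.0 93.5
scene -24 -95.5 97.0 141.0
scene -16 -95.5 96.0 107.5
scene -8 -95.5 97.0 176.0
scene 0 -95.5 96.0 154.0
scene 8 -95.5 96.5 135.5
scene 16 -95.5 96.5 132.0
scene 24 -95.5 97.0 106.0
scene 32 -95.5 96.5 138.0
scene 40 -95.5 97.0 158.0
scene 48 -95.5 96.5 51.0
scene 56 -95.5 97.0 158.5
```

View pics/p7.png

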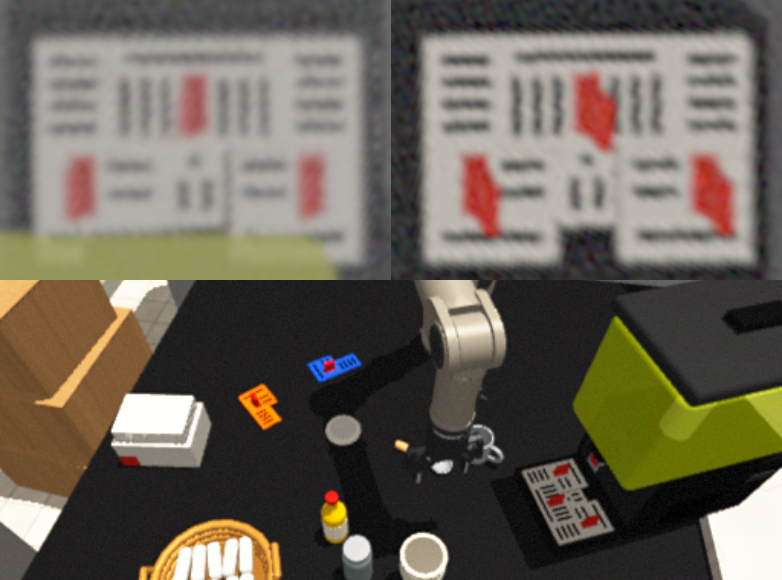

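All three grates fill the recess with aligned fronts. The robot is clear and the bystanders are undisturbed, so I'm handing in.

```bash
python3 -c "
from station import env
print(env.job_done())"
```

```text
the job is handed in; nothing more can be done
None
```

All three grates are in the drip tray, and I handed the job in at about 45 s of the 72 s allowed. The left grate went in first, then the right, then the T.

**How they went in:** This interface allows no tool tilt and the tank blocks a straight descent. I set each grate down with its front on the tray's front rim and its back end over the recess. When I opened the fingers, the back end tipped down about 6 mm onto the seat. I then slid each grate home by its front edge and pressed the front flush. The T got a further press on its tab of about 49 N downward, about 53 N in all with the sideways part. The tip stayed at the height expected for a seated tab, and I let go of everything.

**What went wrong on the way:** The left grate turned about 3–5° during its first push and caught on the hanger block with about 7 N. I re-gripped its leg, straightened it and pushed it in again.

**Last checks:**
- **Coverage:** In the final scene view the grates cover y from -95.5 to 96.5 mm, with their fronts aligned at about -65 mm. The pressed fronts stopped level with the rim, at a fingertip height of 36 mm.
- **Right grate:** It sits roughly 1 mm towards the middle, within its play.
- **Tank clearance:** My first measurement of the tank's lower edge disagreed with the tray position by about 12 mm. The tank's top edge agreed with the tray, so I used the tray position. I estimated the wrist's clearance to the tank from the pictures and did not measure it directly.
- **Not checked by measurement:** I checked the other items on the counter by eye only; they look undisturbed. I gave the tap lever no separate check, but the tool stayed in front of it and below it.

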